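# Set out the drinks tray

## Robot

A 7-joint arm with a two-finger parallel gripper is mounted at the origin on the work surface. World frame = base frame: x ahead of the robot, y to its left, z up, the work surface at z = 0. Lengths are in m, angles in rad, forces in N, time in s.
With the tool pointing down it reaches from about 0.4 to 0.85 m from the base axis. Payload 4.4 kg.
Tool frame: the origin (TCP) lies midway between the tips of the shut fingers; the grasp point (between the pads) lies 19 mm behind it (arm.grip_depth is the distance from the TCP to the grasp point, in m); z points along the fingers, y is the direction in which the jaws open and shut (so a half turn about z gives the same grasp; the last joint's range is limited). The gripper opens to 94 mm and grips with 3 to 60 N. Pads are 16 mm wide; open, the fingers measure 119 mm over their backs; the gripper's body (75 mm by 177 mm) begins 78 mm behind the grasp point.
Start: joints at [1.126, 0.628, 0.038, 1.517, -0.027, 0.996, -0.02], TCP at [0.24, -0.604, 0.205] pointing down, gripper open.
Joint ranges: [-3.06, 3.06], [-0.37, 2.12], [-1.25, 1.32], [0.18, 2.47], [-1.1, 4.24], [0.23, 1.98], [-2.94, 2.94]. Speed limits (rad/s): [2.57, 2.57, 3.14, 3.14, 3.14, 3.14, 3.14].

## Interface

Orientations are given as a unit quaternion [w, x, y, z].
In Python, from station import sensors, eyes, ticket, arm gives the robot as it stands.
- The arm moves only by the tool apply_moves, never from a script. Its argument "motion" is a list of rows, each an object of numbers: "tx", "ty", "tz": the shift along the tool's x, y, z in mm; "ax", "ay", "az": the turn, a rotation vector about the tool's x, y, z in rad. A call has exactly 5 rows; each row is the pose to reach, as a shift and turn from the pose commanded when the call began, along the tool's axes at that moment; what a row does not reach only later rows make up. A row lasts 1/10 s, in which the tool goes at most 50 mm and 8.59 degrees, less where a joint would pass 70% of its speed; a pose out of reach is approached as far as the arm can. A call with a gripper value outside its range is refused whole. "jaw" is the opening, from 0 (shut) to 1 (fully open), set as the call begins (left out, the last holds). The fingers move at their own pace and stop on an object; "squeeze" is the grip in N (left out, the last holds). Time passes only in rows, so rows that repeat a pose let the fingers close, or fill a call up. It gives the time, the measured TCP pose, the force and the opening at its end, in the units of the state.
- sensors.state(): the state, without advancing time (a new reading comes with each control period).
- eyes.capture(name): name is "side" or "top" or "wrist"; returns the picture (400x640x3 uint8, blue, green, red); there is no depth.
- eyes.camera_info(name): a dict with "camera_matrix" (3x3 intrinsics, pixels), "pose" (4x4, takes a point from camera to world coordinates); the wrist camera has in their place "mount" (4x4, takes a point from camera to tool coordinates, whose origin is the TCP and whose axes are the flange's). Camera axes: x right, y up, looking along -z (the intrinsics and any distortion apply to the point x, -y, -z); pixel columns grow to the right and rows downward; lengths in m; the calibration is good to about 2 mm. The wrist camera is an equidistant fisheye: a pixel r from the principal point sees the ray r / f radians off the axis. A picture is of the moment at which its call begins: read the wrist's pose just before it. camera_info takes no time and is no camera call.
- ticket.job_done(): hands the job in, once; it reports no verdict.
The state is a dict: "clock": time; "joints": joint angles; "dq": joint speeds; "joint_torque": joint torques, N m; "ee_pos": TCP position; "ee_rot": TCP orientation; "ft_force": force on the tool from outside, world axes, zero at the start; "ft_torque": the same for the moment, N m; "opening": finger opening in m.
Only numpy, scipy, OpenCV 4.12 (cv2) and the standard library are available. Lean on these libraries where they do the work, as an engineer would, in place of code of your own. Each camera call takes 0.05 s, during which the arm holds its last target.

## Task

Set out the drinks tray: stand the short wide tumbler on the middle of the cork coaster, and the little drink can in the middle of the tray, midway between the coaster and the snack bowl. Put the red crown-cap tin straight behind the can, towards the tray's far long side, and the steel spirit measure straight in front of it, towards the near long side, each with about 3 cm of clear space between it and the can. Set everything down upright rather than dropping it, and leave the bowl, the tall slim glass, the pepper mill and the canister standing where they are.

Things in the scene. Friction and masses are not known exactly. Their poses are not given: they have to be found in the camera images.
- tray: oak tray, 280 mm (x) by 360 mm (y), fixed. Origin on the worktop under its centre; its x axis points to its far long side (away from the robot, 'behind'), -x to the near long side ('in front'), y along its length. Floor 8 mm above the worktop, rim 9 mm thick, 22 mm high; a bow handle 45 mm high at each short end. Coaster and bowl lie on its long centre line, 105 mm either side of the centre.
- coaster: round cork coaster, 96 mm across and 5 mm thick, lying fixed on the tray floor on the tray's long centre line. Origin at the centre of its underside (8 mm above the worktop).
- bowl: small white ceramic snack bowl, 100 mm across its rim, 44 mm high, 0.45 kg, standing on the tray floor on the tray's long centre line at the end opposite the coaster. Origin at the centre of its underside. It stays where it is.
- tumbler_mid (a point): the short wide green glass tumbler (open at the top), 66 mm across at the rim, 62 mm at the foot, 75 mm high, about 0.24 kg, standing upright on the worktop. Point on its axis half-way up; z up along the axis.
- can_mid (a point): small aluminium drink can with a ring pull on top, 53 mm across, 88 mm high, about 0.17 kg, standing on the worktop. Point on its axis half-way up; z up along the axis.
- tin_mid (a point): red plastic crown-cap tin, a squat round box with its lid on and one crown cap set in the lid; 58 mm across at the lid (top 12 mm), 55 mm across below, 55 mm high, about 0.12 kg, standing on the worktop. Point on its axis half-way up; z up along the axis.
- jigger_mid (a point): steel spirit measure (jigger), two cups foot to foot with a waist; the larger cup is up: 43 mm across at the top, 41 mm at the bottom, 29 mm at the waist, 74 mm high, about 0.10 kg, standing on the worktop. Point on its axis half-way up (at the waist); z up along the axis.
- tallglass_mid (a point): tall slim green glass, 54 mm across at the rim, 96 mm high, loose on the worktop among the others. Stays where it is. Point on its axis half-way up.
- mill_mid (a point): small dark wooden pepper mill, 50 mm across the foot, 97 mm high, loose on the worktop among the others. Stays where it is. Point on its axis half-way up.
- canister_mid (a point): white ceramic canister with a wooden lid, 106 mm across, 152 mm high, 1.1 kg, loose on the worktop at the back left. Stays where it is. Point on its axis 70 mm above the worktop.
Things that resemble listed ones, but are neither listed nor needed, are in the scene too. Leave any orange look-alike of the part that bears tallglass_mid alone.

How it is judged:
By the outcome, as a careful person would: the job done as asked, in the order asked, and still so for the second after the job is handed in, with the robot touching nothing.
It also fails if it takes over 122 s, if anything falls off the work surface, if the arm or the gripper's body presses on something with over 40 N, if the wrist force passes 120 N, or if a joint passes its speed limit or range.

## Working session

There is one attempt and no reset: what is moved stays moved. The work goes in short steps, Python scripts to look and compute and a tool call to move; the robot and the scene stay as the last step left them, time stands still between calls to the robot, and variables do not carry over. Pictures are saved under pics/ and viewed, and the job is handed in when it is done.

Besides the shell and the picture viewer there is one more tool, called after "Emit:" as a command line: name --argument value ..., lists and objects as JSON in quotes. apply_moves: Moves the arm, as the interface text tells. Its arguments: {"type":"object","properties":{"motion":{"type":"array","items":{"type":"object","properties":{"tx":{"type":"number"},"ty":{"type":"number"},"tz":{"type":"number"},"ax":{"type":"number"},"ay":{"type":"number"},"az":{"type":"number"}}}},"jaw":{"type":"number"},"squeeze":{"type":"number"}},"required":["motion"]}

```bash
ls; mkdir -p pics
python3 - <<'E'
from station import sensors, eyes, ticket, arm
import cv2,numpy as np
np.set_printoptions(precision=4,suppress=True)
print(sensors.state())
for n in("side","top","wrist"):
    i=eyes.camera_info(n);print(n,i)
    cv2.imwrite(f"pics/{n}0.png",eyes.capture(n))
print([a for a in dir(arm) if a[0]!='_'])
E
```

```text
pics
{'clock': 0.0, 'joints': array([ 1.1262,  0.6293,  0.0384,  1.5183, -0.027 ,  0.9963, -0.02  ]), 'dq': array([ 0.0006, -0.0013,  0.0014,  0.0002,  0.0001, -0.003 ,  0.0006]), 'joint_torque': array([ -0.0011, -54.9725,   1.1435, -18.6632,  -0.0521,   0.0236,
         0.0001]), 'ee_pos': array([ 0.2402, -0.6033,  0.2046]), 'ee_rot': array([-0.0009,  0.9821,  0.1883, -0.0002]), 'ft_force': array([-0.1254,  0.398 ,  0.1053]), 'ft_torque': array([ 0.0165, -0.0145,  0.0807]), 'opening': 0.09389034656701634}
side {'camera_matrix': array([[448.2984,   0.    , 318.2459],
       [  0.    , 448.2984, 202.7058],
       [  0.    ,   0.    ,   1.    ]]), 'pose': array([[-0.9943,  0.0752, -0.0759,  0.4746],
       [-0.1062, -0.7746,  0.6235,  0.7666],
       [-0.0119,  0.628 ,  0.7781,  0.9681],
       [ 0.    ,  0.    ,  0.    ,  1.    ]])}
top {'camera_matrix': array([[412.5223,   0.    , 321.7543],
       [  0.    , 412.5223, 197.9894],
       [  0.    ,   0.    ,   1.    ]]), 'pose': array([[-0.0151,  0.9867, -0.1617,  0.3515],
       [-0.9998, -0.0166, -0.0077,  0.06  ],
       [-0.0103,  0.1615,  0.9868,  1.2051],
       [ 0.    ,  0.    ,  0.    ,  1.    ]])}
wrist {'camera_matrix': array([[309.7069,   0.    , 319.0772],
       [  0.    , 309.7069, 198.6555],
       [  0.    ,   0.    ,   1.    ]]), 'mount': array([[-0.0007,  0.9702,  0.2422,  0.0701],
       [ 1.    ,  0.0008, -0.0003,  0.0003],
       [-0.0005,  0.2422, -0.9702, -0.1789],
       [ 0.    ,  0.    ,  0.    ,  1.    ]])}
['Unreachable', 'grip_depth']
```

View pics/side0.png

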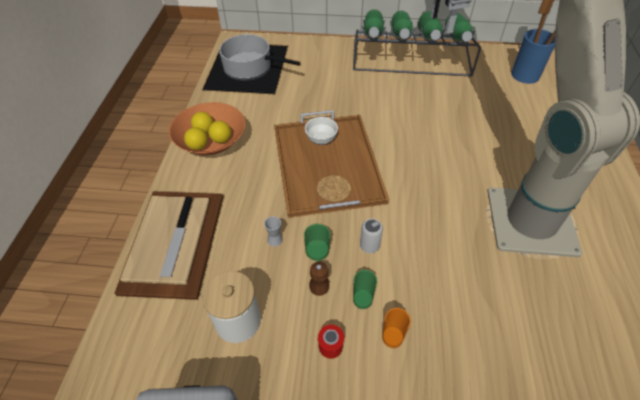

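View pics/top0.png

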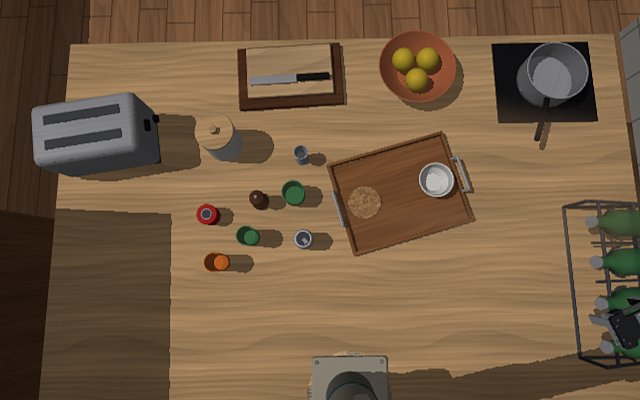

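View pics/wrist0.png

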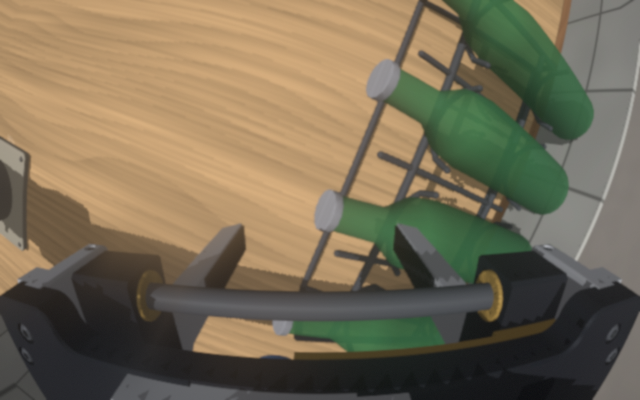

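Run:
```python
import cv2
t=cv2.imread("pics/top0.png");s=cv2.imread("pics/side0.png")
cv2.imwrite("pics/topc1.png",cv2.resize(t[140:280,185:325],None,fx=4.2,fy=4.2,interpolation=cv2.INTER_CUBIC))
cv2.imwrite("pics/topc2.png",cv2.resize(t[125:260,320:480],None,fx=4.4,fy=4.4,interpolation=cv2.INTER_CUBIC))
cv2.imwrite("pics/sidec1.png",cv2.resize(s[205:365,255:415],None,fx=3.7,fy=3.7,interpolation=cv2.INTER_CUBIC))
cv2.imwrite("pics/sidec2.png",cv2.resize(s[100:225,265:395],None,fx=4.4,fy=4.4,interpolation=cv2.INTER_CUBIC))
```

```text
(no output)
```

View pics/topc1.png

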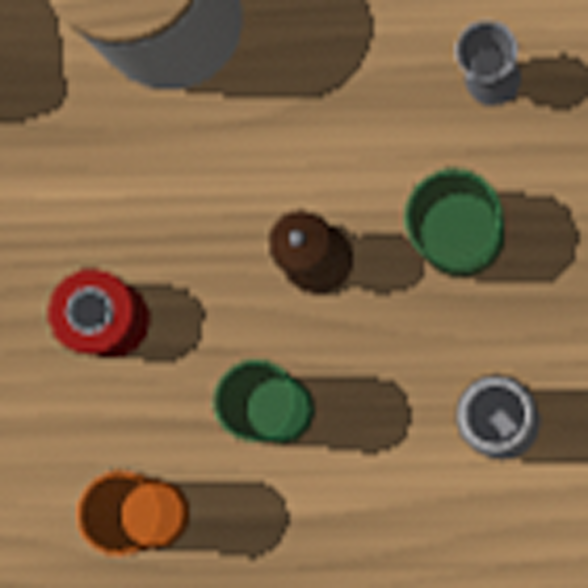

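View pics/topc2.png

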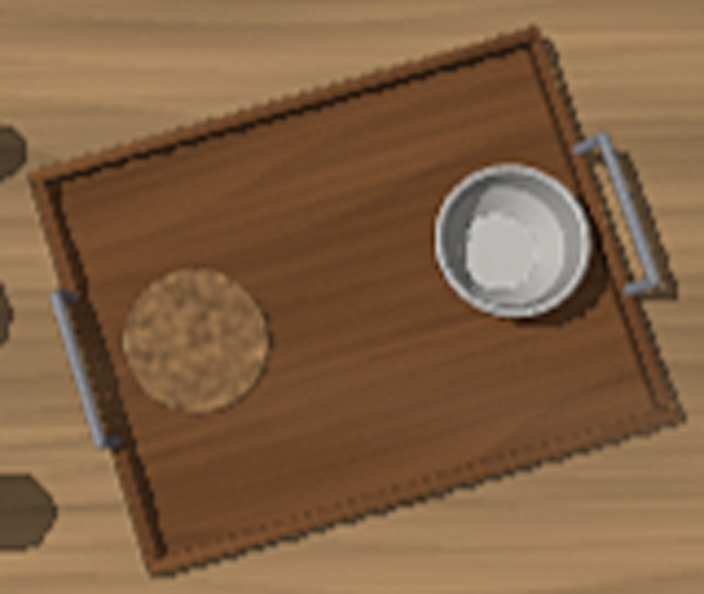

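View pics/sidec1.png

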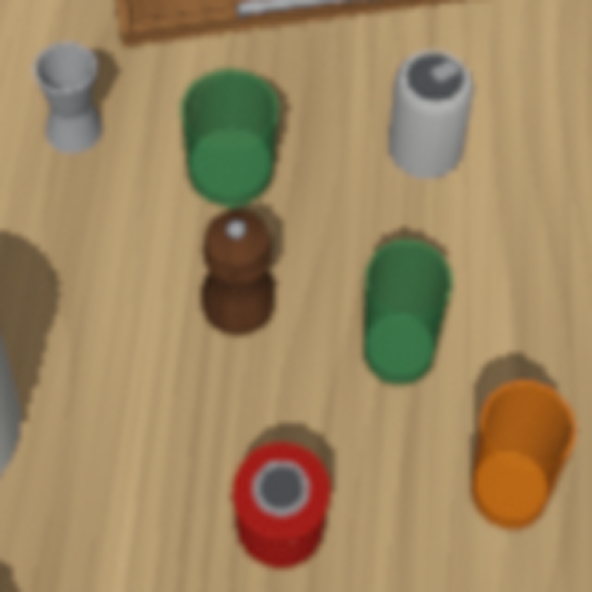

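View pics/sidec2.png

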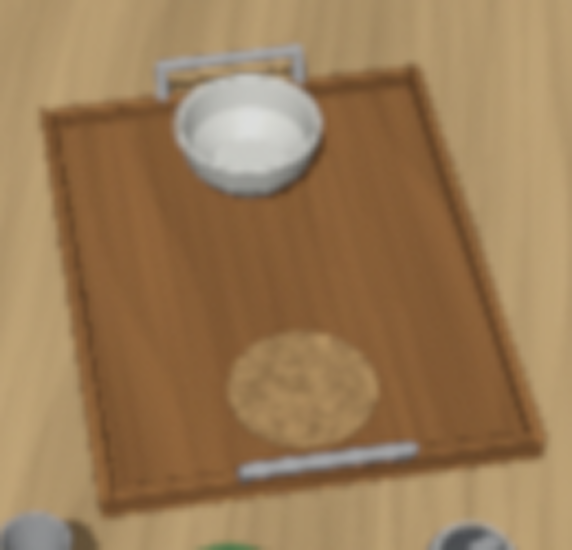

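```bash
cat > h.py <<'E'
import numpy as np, cv2
from scipy.optimize import least_squares
from scipy.spatial.transform import Rotation as R
from station import sensors, eyes, ticket, arm
np.set_printoptions(precision=4,suppress=True)
def q2m(q): return R.from_quat(np.r_[q[1:],q[0]]).as_matrix()
def proj(n,P):
    i=eyes.camera_info(n);K=i['camera_matrix'];T=i['pose']
    p=(np.atleast_2d(P)-T[:3,3])@T[:3,:3]
    p=p*[1,-1,-1]; u=p@K.T
    return u[:,:2]/u[:,2:]
def ray(n,uv,z):
    i=eyes.camera_info(n);K=i['camera_matrix'];T=i['pose']
    d=np.linalg.inv(K)@np.r_[uv,1]; d=T[:3,:3]@(d*[1,-1,-1]); o=T[:3,3]
    return o+d*(z-o[2])/d[2]
def wproj(P,st):
    i=eyes.camera_info('wrist');K=i['camera_matrix'];M=i['mount']
    T=np.eye(4);T[:3,:3]=q2m(st['ee_rot']);T[:3,3]=st['ee_pos'];T=T@M
    p=(np.atleast_2d(P)-T[:3,3])@T[:3,:3]*[1,-1,-1]
    r=np.hypot(p[:,0],p[:,1]);th=np.arctan2(r,p[:,2])
    s=K[0,0]*th/np.maximum(r,1e-9)
    return p[:,:2]*s[:,None]+K[:2,2]
def wray(uv,st,z):
    i=eyes.camera_info('wrist');K=i['camera_matrix'];M=i['mount']
    T=np.eye(4);T[:3,:3]=q2m(st['ee_rot']);T[:3,3]=st['ee_pos'];T=T@M
    v=np.array(uv)-K[:2,2];r=np.linalg.norm(v);th=r/K[0,0]
    d=np.r_[v/r*np.sin(th),np.cos(th)]*[1,-1,-1];d=T[:3,:3]@d;o=T[:3,3]
    return o+d*(z-o[2])/d[2]
def crop(n,c,s,o):  # crop px -> image px
    return (np.array(c)+.5)/s-.5+o
def circ(c,r,z,N=48):
    a=np.linspace(0,2*np.pi,N);return np.c_[c[0]+r*np.cos(a),c[1]+r*np.sin(a),0*a+z]
def delta(target,yaw):
    """tool-frame shift(mm) and az for target TCP pos and world yaw of tool x axis (tool pointing down)"""
    st=sensors.state();m=q2m(st['ee_rot']);d=m.T@(np.array(target)-st['ee_pos'])*1e3
    cur=np.arctan2(m[1,0],m[0,0]); 
    c,s=np.cos(yaw),np.sin(yaw);G=np.array([[c,s,0],[s,-c,0],[0,0,-1]])
    rv=R.from_matrix(m.T@G).as_rotvec()
    print('clock',round(st['clock'],2),'pos',st['ee_pos'],'yaw',np.degrees(cur).round(2),'shift',d.round(1),'rv',rv.round(3),'F',st['ft_force'].round(1),'open',round(st['opening'],4))
E
python3 - <<'E'
from h import *
o1=[185,140];o2=[320,125];s1=[255,205];s2=[265,100]
for n,c,z,cs in (('tumbler',(455,217),.075,None),('tin',(91,311),.055,(282,490)),('can',(498,416),.088,(435,77)),('jigger',(487,52),.074,(67,70)),('tall',(260,400),.096,None),('mill',(297,238),.097,(237,228))):
    print(n,ray('top',crop('t',c,4.2,o1),z), cs and ray('side',crop('s',cs,3.7,s1),z))
C=[(33,177),(537,28),(683,415),(153,573)]
L=[(.14,.18,.022),(.14,-.18,.022),(-.14,-.18,.022),(-.14,.18,.022),(0,.105,.013),(0,-.105,.052)]
px=[crop('t',c,4.4,o2) for c in C+[(196,340),(513,241)]]
for p,l in zip(px,L): print(l,ray('top',p,l[2]))
print('side coaster',ray('side',crop('',(303,388),4.4,s2),.013),'bowl',ray('side',crop('',(250,133),4.4,s2),.052))
def f(v):
    c,s=np.cos(v[2]),np.sin(v[2]);P=np.array([[v[0]+c*l[0]-s*l[1],v[1]+s*l[0]+c*l[1],l[2]] for l in L])
    return (proj('top',P)-px).ravel()
r=least_squares(f,[.5,0,0.2]);print(r.x,np.degrees(r.x[2]),r.fun.round(2))
E
```

```text
tumbler [0.5569 0.1488 0.075 ] None
tin [0.5007 0.3948 0.055 ] [0.4987 0.3941 0.055 ]
can [0.424  0.1206 0.088 ] [0.423 0.119 0.088]
jigger [0.6698 0.1268 0.074 ] [0.6669 0.1269 0.074 ]
tall [0.4361 0.2726 0.096 ] None
mill [0.5408 0.2498 0.097 ] [0.5392 0.2504 0.097 ]
(0.14, 0.18, 0.022) [0.644 0.052 0.022]
(0.14, -0.18, 0.022) [ 0.7415 -0.2907  0.022 ]
(-0.14, -0.18, 0.022) [ 0.477  -0.3694  0.022 ]
(-0.14, 0.18, 0.022) [ 0.3802 -0.0209  0.022 ]
(0, 0.105, 0.013) [ 0.5332 -0.0544  0.013 ]
(0, -0.105, 0.052) [ 0.5886 -0.2574  0.052 ]
side coaster [ 0.5309 -0.0565  0.013 ] bowl [ 0.5845 -0.2498  0.052 ]
[ 0.5609 -0.1568  0.2748] 15.747027925165849 [-0.85 -0.91  0.4  -0.99 -0.41  0.72  0.24  1.04  0.48  0.27  0.13 -0.27]
```

```bash
cat > ov.py <<'E'
from h import *
def overlay(n,img,obj,tray,box,s,out):
    x0,y0,x1,y1=box
    im=cv2.resize(img[y0:y1,x0:x1],None,fx=s,fy=s,interpolation=cv2.INTER_CUBIC)
    def dr(P,col):
        p=(proj(n,P)-[x0,y0]+.5)*s-.5
        cv2.polylines(im,[np.round(p*8).astype(int).reshape(-1,1,2)],False,col,1,cv2.LINE_AA,3)
    for (x,y,prof) in obj:
        for r,z in prof: dr(circ((x,y),r,z),(255,255,0))
    if tray is not None:
        tx,ty,a=tray;c,sn=np.cos(a),np.sin(a)
        W=lambda l:np.array([[tx+c*p[0]-sn*p[1],ty+sn*p[0]+c*p[1],p[2]] for p in l])
        dr(W([(.14,.18,.022),(.14,-.18,.022),(-.14,-.18,.022),(-.14,.18,.022),(.14,.18,.022)]),(0,255,255))
        dr(W([(.131,.171,.022),(.131,-.171,.022),(-.131,-.171,.022),(-.131,.171,.022),(.131,.171,.022)]),(0,255,255))
        dr(circ(W([(0,.105,0)])[0],.048,.013),(255,255,0));dr(circ(W([(0,-.105,0)])[0],.05,.052),(255,255,0))
    cv2.imwrite(out,im)
E
python3 - <<'E'
from ov import *
t=cv2.imread("pics/top0.png");s=cv2.imread("pics/side0.png")
obj=[(.556,.1488,[(.033,.075),(.031,0)]),(.4997,.3945,[(.029,.055),(.0275,0)]),(.4235,.120,[(.0265,.088),(.0265,0)]),(.6685,.1268,[(.0215,.074),(.0205,0)]),(.4361,.2726,[(.027,.096)])]
tr=(.5605,-.1568,.271)
overlay('top',t,obj,tr,(185,120,485,280),2.66,'pics/ovt.png')
overlay('side',s,obj,tr,(255,100,415,365),2.2,'pics/ovs.png')
E
```

```text
(no output)
```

View pics/ovt.png

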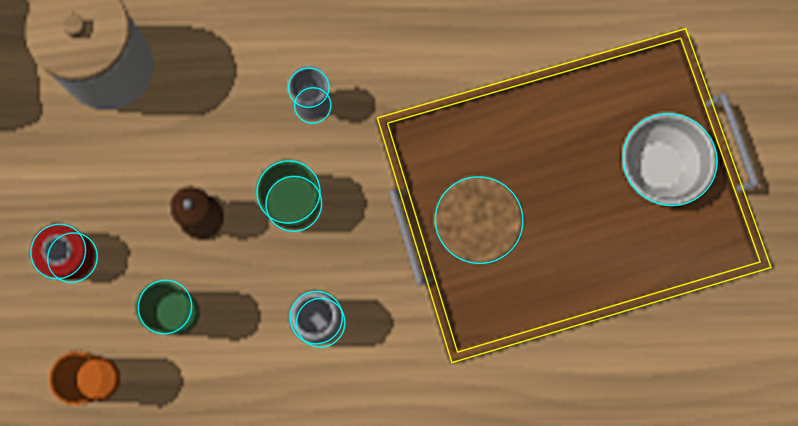

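View pics/ovs.png

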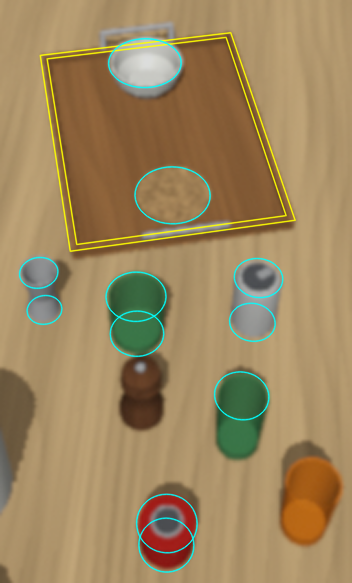

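Emit:
apply_moves --motion '[{"tz": -45}, {"tx": 25, "tz": -80}, {"tx": 70, "ty": -10, "tz": -80, "az": -0.14}, {"tx": 115, "ty": -20, "tz": -80, "az": -0.28}, {"tx": 160, "ty": -30, "tz": -80, "az": -0.42}]' --jaw 1 --squeeze 15

```text
invalid input at $.motion[0]: expected keys tx, ty, tz, ax, ay, az
```

```bash
python3 -c "
from h import *
delta([.556,.1488,.20],np.radians(105.5))"
```

```text
clock 0.15 pos [ 0.2402 -0.6035  0.2048] yaw 21.7 shift [ 571.6 -582.2    5.6] rv [-0.001 -0.001 -1.463] F [ 0.2 -0.4  0.1] open 0.0939
```

All six keys are needed in each row.

Emit:
apply_moves --motion '[{"tx": 0, "ty": 0, "tz": -45, "ax": 0, "ay": 0, "az": 0}, {"tx": 25, "ty": 0, "tz": -80, "ax": 0, "ay": 0, "az": 0}, {"tx": 70, "ty": -10, "tz": -80, "ax": 0, "ay": 0, "az": -0.14}, {"tx": 115, "ty": -20, "tz": -80, "ax": 0, "ay": 0, "az": -0.28}, {"tx": 160, "ty": -30, "tz": -80, "ax": 0, "ay": 0, "az": -0.42}]' --jaw 1 --squeeze 15

```text
clock: 0.65
ee_pos: [0.3791, -0.5158, 0.2857]
ee_rot: [0.0, 0.92, 0.391, 0.0]
ft_force: [0.6, 0.2, -0.3]
opening: 0.0941
```

```bash
python3 -c "
from h import *
delta([.556,.1488,.25],np.radians(105.5))"
```

```text
clock 0.65 pos [ 0.3791 -0.5158  0.2857] yaw 46.06 shift [ 601.3 -333.8   35.6] rv [ 0.     0.    -1.037] F [ 0.6  0.2 -0.3] open 0.0941
```

Emit:
apply_moves --motion '[{"tx": 42, "ty": -23, "tz": 5, "ax": 0, "ay": 0, "az": -0.13}, {"tx": 84, "ty": -46, "tz": 10, "ax": 0, "ay": 0, "az": -0.26}, {"tx": 126, "ty": -69, "tz": 15, "ax": 0, "ay": 0, "az": -0.39}, {"tx": 168, "ty": -92, "tz": 20, "ax": 0, "ay": 0, "az": -0.52}, {"tx": 210, "ty": -115, "tz": 25, "ax": 0, "ay": 0, "az": -0.65}]'

```text
clock: 1.15
ee_pos: [0.4421, -0.2843, 0.2603]
ee_rot: [0.0, 0.747, 0.665, -0.0]
ft_force: [-0.2, -0.0, 0.1]
opening: 0.094
```

```bash
python3 -c "
from h import *
delta([.556,.1488,.25],np.radians(105.5))"
```

```text
clock 1.15 pos [ 0.4421 -0.2843  0.2603] yaw 83.3 shift [443.4  62.6  10.2] rv [ 0.     0.    -0.387] F [-0.2 -0.   0.1] open 0.094
```

Emit:
apply_moves --motion '[{"tx": 48, "ty": 7, "tz": 2, "ax": 0, "ay": 0, "az": -0.1}, {"tx": 96, "ty": 14, "tz": 4, "ax": 0, "ay": 0, "az": -0.2}, {"tx": 144, "ty": 21, "tz": 6, "ax": 0, "ay": 0, "az": -0.3}, {"tx": 192, "ty": 28, "tz": 8, "ax": 0, "ay": 0, "az": -0.387}, {"tx": 240, "ty": 35, "tz": 10, "ax": 0, "ay": 0, "az": -0.387}]'

```text
clock: 1.65
ee_pos: [0.5061, -0.0506, 0.2504]
ee_rot: [0.0, 0.607, 0.795, -0.0]
ft_force: [1.1, -0.9, -0.6]
opening: 0.0942
```

```bash
python3 -c "
from h import *
delta([.556,.1488,.18],np.radians(105.5))"
```

```text
clock 1.65 pos [ 0.5061 -0.0506  0.2504] yaw 105.27 shift [179.2 100.7  70.4] rv [-0.     0.    -0.004] F [ 1.1 -0.9 -0.6] open 0.0942
```

Emit:
apply_moves --motion '[{"tx": 40, "ty": 23, "tz": 10, "ax": 0, "ay": 0, "az": 0}, {"tx": 80, "ty": 46, "tz": 20, "ax": 0, "ay": 0, "az": -0.004}, {"tx": 120, "ty": 68, "tz": 35, "ax": 0, "ay": 0, "az": -0.004}, {"tx": 156, "ty": 88, "tz": 55, "ax": 0, "ay": 0, "az": -0.004}, {"tx": 179, "ty": 101, "tz": 70, "ax": 0, "ay": 0, "az": -0.004}]'

```text
clock: 2.15
ee_pos: [0.5563, 0.1508, 0.1793]
ee_rot: [-0.001, 0.605, 0.797, 0.0]
ft_force: [1.2, -1.0, 0.5]
opening: 0.0939
```

```bash
cat > wr.py <<'E'
from ov import *
import sys
def wshot(out,circles,lines=[]):
    st=sensors.state();im=eyes.capture('wrist')
    cv2.imwrite(out.replace('.png','_raw.png'),im)
    for c,r,z in circles:
        p=wproj(circ(c,r,z),st);cv2.polylines(im,[np.round(p*8).astype(int).reshape(-1,1,2)],False,(255,255,0),1,cv2.LINE_AA,3)
    cv2.imwrite(out,im);return st
E
python3 -c "
from wr import *
wshot('pics/w1.png',[((.556,.1488),.033,.075),((.4235,.12),.0265,.088),((.6685,.1268),.0215,.074),((.5324,-.0556),.048,.013)])
delta([.556,.1488,.033],np.radians(105.5))"
```

```text
clock 2.2 pos [0.5555 0.155  0.1774] yaw 105.83 shift [ -6.9  -1.  144.3] rv [-0.001 -0.005  0.006] F [ 0.7  2.5 -1.9] open 0.0942
```

View pics/w1.png

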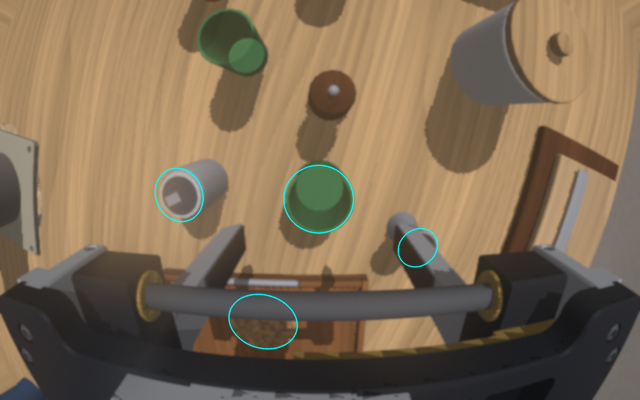

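Emit:
apply_moves --motion '[{"tx": 0, "ty": 0, "tz": 0, "ax": 0, "ay": 0, "az": 0}, {"tx": 0, "ty": 0, "tz": 20, "ax": 0, "ay": 0, "az": 0}, {"tx": 0, "ty": 0, "tz": 50, "ax": 0, "ay": 0, "az": 0}, {"tx": 0, "ty": 0, "tz": 85, "ax": 0, "ay": 0, "az": 0}, {"tx": 0, "ty": 0, "tz": 120, "ax": 0, "ay": 0, "az": 0}]'

```text
clock: 2.7
ee_pos: [0.5575, 0.1447, 0.0603]
ee_rot: [0.001, 0.607, 0.795, 0.0]
ft_force: [-0.1, 0.2, -0.5]
opening: 0.0942
```

```bash
python3 -c "
from h import *
delta([.556,.1488,.033],np.radians(105.5))"
```

```text
clock 2.7 pos [0.5575 0.1447 0.0603] yaw 105.26 shift [ 4.4 -0.4 27.3] rv [ 0.002  0.001 -0.004] F [-0.1  0.2 -0.5] open 0.0942
```

Emit:
apply_moves --motion '[{"tx": 0, "ty": 0, "tz": 14, "ax": 0, "ay": 0, "az": 0}, {"tx": 0, "ty": 0, "tz": 27, "ax": 0, "ay": 0, "az": 0}, {"tx": 0, "ty": 0, "tz": 27, "ax": 0, "ay": 0, "az": 0}, {"tx": 0, "ty": 0, "tz": 27, "ax": 0, "ay": 0, "az": 0}, {"tx": 0, "ty": 0, "tz": 27, "ax": 0, "ay": 0, "az": 0}]'

```text
clock: 3.2
ee_pos: [0.5577, 0.1472, 0.0349]
ee_rot: [0.001, 0.606, 0.795, 0.001]
ft_force: [-0.0, 0.8, -0.3]
opening: 0.0939
```

```bash
python3 -c "
from h import *
delta([.556,.1488,.033],np.radians(105.5))"
```

```text
clock 3.2 pos [0.5577 0.1472 0.0349] yaw 105.4 shift [ 2.  -1.3  1.9] rv [ 0.003  0.    -0.002] F [-0.   0.8 -0.3] open 0.0939
```

Emit:
apply_moves --motion '[{"tx": 0, "ty": 0, "tz": 0, "ax": 0, "ay": 0, "az": 0}, {"tx": 0, "ty": 0, "tz": 0, "ax": 0, "ay": 0, "az": 0}, {"tx": 0, "ty": 0, "tz": 0, "ax": 0, "ay": 0, "az": 0}, {"tx": 0, "ty": 0, "tz": 0, "ax": 0, "ay": 0, "az": 0}, {"tx": 0, "ty": 0, "tz": 0, "ax": 0, "ay": 0, "az": 0}]' --jaw 0.4 --squeeze 18

```text
clock: 3.7
ee_pos: [0.5572, 0.1472, 0.0338]
ee_rot: [0.0, 0.606, 0.796, 0.001]
ft_force: [1.2, 0.3, 1.8]
opening: 0.0659
```

```bash
python3 -c "
from h import *
delta([.556,.1488,.033],np.radians(105.5))"
```

```text
clock 3.7 pos [0.5572 0.1472 0.0338] yaw 105.41 shift [ 1.9 -0.8  0.8] rv [ 0.001 -0.    -0.002] F [1.2 0.3 1.8] open 0.0659
```

Emit:
apply_moves --motion '[{"tx": 0, "ty": 0, "tz": -10, "ax": 0, "ay": 0, "az": 0}, {"tx": 0, "ty": 0, "tz": -30, "ax": 0, "ay": 0, "az": 0}, {"tx": 0, "ty": 0, "tz": -60, "ax": 0, "ay": 0, "az": 0}, {"tx": 0, "ty": 0, "tz": -85, "ax": 0, "ay": 0, "az": 0}, {"tx": 0, "ty": 0, "tz": -100, "ax": 0, "ay": 0, "az": 0}]'

```text
clock: 4.2
ee_pos: [0.5568, 0.1471, 0.1356]
ee_rot: [0.0, 0.606, 0.796, 0.001]
ft_force: [0.3, 0.4, -2.1]
opening: 0.0655
```

```bash
python3 -c "
from wr import *
delta([.5324,-.0556,.134],np.radians(105.5))
wshot('pics/w2.png',[])"
```

```text
clock 4.2 pos [0.5568 0.1471 0.1356] yaw 105.42 shift [-189.   -77.4    1.5] rv [ 0.001 -0.    -0.001] F [ 0.3  0.4 -2.1] open 0.0655
```

View pics/w2.png

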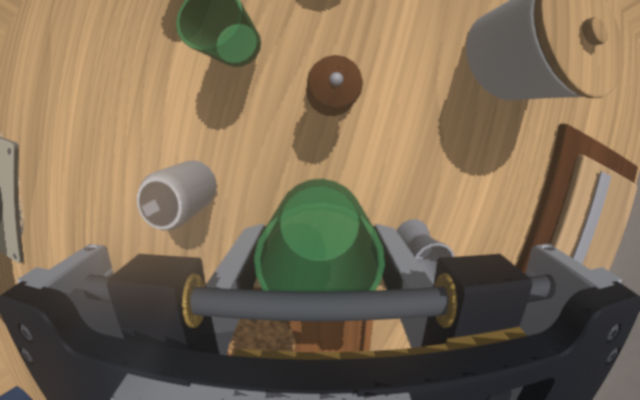

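Emit:
apply_moves --motion '[{"tx": -25, "ty": -10, "tz": 0, "ax": 0, "ay": 0, "az": 0}, {"tx": -70, "ty": -28, "tz": 0, "ax": 0, "ay": 0, "az": 0}, {"tx": -115, "ty": -46, "tz": 0, "ax": 0, "ay": 0, "az": 0}, {"tx": -160, "ty": -64, "tz": 0, "ax": 0, "ay": 0, "az": 0}, {"tx": -191, "ty": -77, "tz": 0, "ax": 0, "ay": 0, "az": 0}]'

```text
clock: 4.75
ee_pos: [0.5313, -0.0619, 0.1329]
ee_rot: [-0.0, 0.607, 0.795, -0.002]
ft_force: [0.6, 0.9, -2.0]
opening: 0.0653
```

Emit:
apply_moves --motion '[{"tx": 0, "ty": 0, "tz": 0, "ax": 0, "ay": 0, "az": 0}, {"tx": 0, "ty": 0, "tz": 10, "ax": 0, "ay": 0, "az": 0}, {"tx": 0, "ty": 0, "tz": 30, "ax": 0, "ay": 0, "az": 0}, {"tx": 0, "ty": 0, "tz": 50, "ax": 0, "ay": 0, "az": 0}, {"tx": 0, "ty": 0, "tz": 60, "ax": 0, "ay": 0, "az": 0}]'

```text
clock: 5.25
ee_pos: [0.5318, -0.0555, 0.0714]
ee_rot: [-0.002, 0.605, 0.796, -0.0]
ft_force: [-0.2, -0.2, -2.4]
opening: 0.0656
```

```bash
python3 -c "
from wr import *
delta([.5324,-.0556,.048],np.radians(105.5))
c=(.5324,-.0556)
wshot('pics/w3.png',[(c,.048,.013)])
cv2.imwrite('pics/t3.png',eyes.capture('top'))
overlay('top',cv2.imread('pics/t3.png'),[(*c,[(.033,.115)])],(.5605,-.1568,.271),(310,120,480,260),4,'pics/ot3.png')
delta([.5324,-.0556,.048],np.radians(105.5))
"
```

```text
clock 5.25 pos [ 0.5318 -0.0555  0.0714] yaw 105.58 shift [-0.4  0.6 23.4] rv [-0.003 -0.002  0.001] F [-0.2 -0.2 -2.4] open 0.0656
clock 5.35 pos [ 0.5318 -0.0559  0.0718] yaw 105.55 shift [ 0.1  0.7 23.8] rv [-0.003 -0.002  0.001] F [ 0.7 -0.3 -3. ] open 0.0656
```

View pics/w3.png

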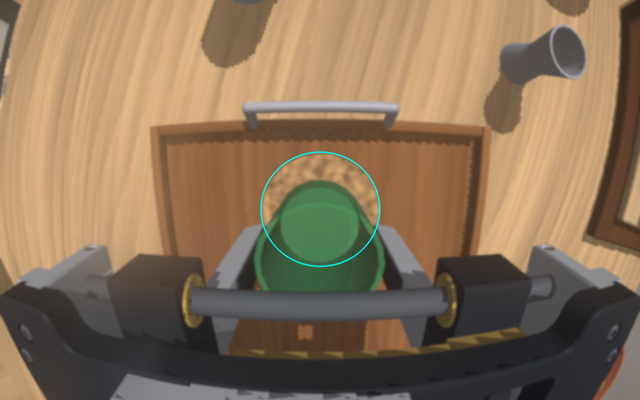

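View pics/ot3.png

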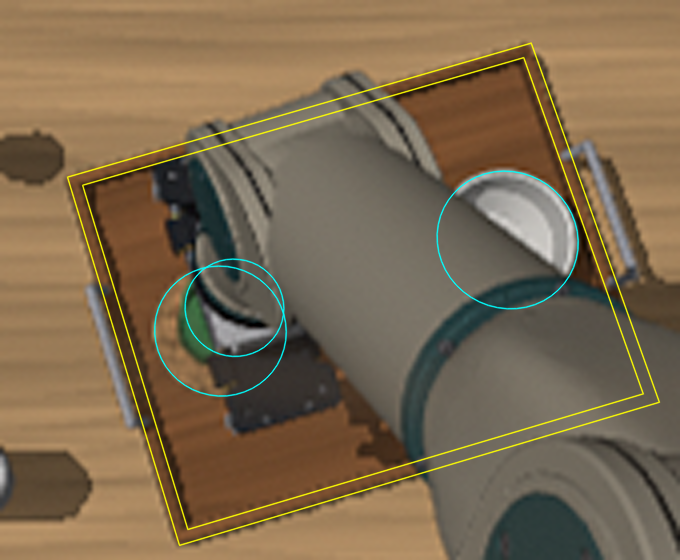

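Emit:
apply_moves --motion '[{"tx": -1.5, "ty": 0.5, "tz": 8, "ax": 0, "ay": 0, "az": 0}, {"tx": -1.5, "ty": 0.5, "tz": 15, "ax": 0, "ay": 0, "az": 0}, {"tx": -1.5, "ty": 0.5, "tz": 20, "ax": 0, "ay": 0, "az": 0}, {"tx": -1.5, "ty": 0.5, "tz": 22, "ax": 0, "ay": 0, "az": 0}, {"tx": -1.5, "ty": 0.5, "tz": 22, "ax": 0, "ay": 0, "az": 0}]'

```text
clock: 5.85
ee_pos: [0.5339, -0.059, 0.0513]
ee_rot: [-0.0, 0.606, 0.796, -0.0]
ft_force: [-0.1, 0.3, -3.8]
opening: 0.0655
```

```bash
python3 -c "
from wr import *
delta([.5324,-.0556,.0468],np.radians(105.5))
"
```

```text
clock 5.85 pos [ 0.5339 -0.059   0.0513] yaw 105.41 shift [ 3.6 -0.6  4.5] rv [-0.    -0.    -0.002] F [-0.1  0.3 -3.8] open 0.0655
```

Emit:
apply_moves --motion '[{"tx": 1.5, "ty": -0.5, "tz": 1, "ax": 0, "ay": 0, "az": 0}, {"tx": 1.5, "ty": -0.5, "tz": 2, "ax": 0, "ay": 0, "az": 0}, {"tx": 1.5, "ty": -0.5, "tz": 3, "ax": 0, "ay": 0, "az": 0}, {"tx": 1.5, "ty": -0.5, "tz": 3.5, "ax": 0, "ay": 0, "az": 0}, {"tx": 1.5, "ty": -0.5, "tz": 3.5, "ax": 0, "ay": 0, "az": 0}]'

```text
clock: 6.35
ee_pos: [0.5332, -0.0577, 0.048]
ee_rot: [0.0, 0.606, 0.796, -0.0]
ft_force: [0.8, -0.5, -2.5]
opening: 0.0659
```

```bash
python3 -c "
from wr import *
delta([.5324,-.0556,.0468],np.radians(105.5))
"
```

```text
clock 6.35 pos [ 0.5332 -0.0577  0.048 ] yaw 105.41 shift [ 2.2 -0.2  1.2] rv [ 0.     0.    -0.002] F [ 0.8 -0.5 -2.5] open 0.0659
```

Emit:
apply_moves --motion '[{"tx": 0, "ty": 0, "tz": 0.5, "ax": 0, "ay": 0, "az": 0}, {"tx": 0, "ty": 0, "tz": 1, "ax": 0, "ay": 0, "az": 0}, {"tx": 0, "ty": 0, "tz": 1.5, "ax": 0, "ay": 0, "az": 0}, {"tx": 0, "ty": 0, "tz": 1.5, "ax": 0, "ay": 0, "az": 0}, {"tx": 0, "ty": 0, "tz": 1.5, "ax": 0, "ay": 0, "az": 0}]'

```text
clock: 6.85
ee_pos: [0.5334, -0.058, 0.0468]
ee_rot: [0.0, 0.606, 0.795, -0.0]
ft_force: [-0.7, -1.5, 2.4]
opening: 0.0657
```

```bash
python3 -c "
from wr import *
delta([.5324,-.0556,.0468],np.radians(105.5))
"
```

```text
clock 6.85 pos [ 0.5334 -0.058   0.0468] yaw 105.4 shift [ 2.6 -0.4  0. ] rv [ 0.     0.001 -0.002] F [-0.7 -1.5  2.4] open 0.0657
```

Emit:
apply_moves --motion '[{"tx": 0, "ty": 0, "tz": 0, "ax": 0, "ay": 0, "az": 0}, {"tx": 0, "ty": 0, "tz": 0, "ax": 0, "ay": 0, "az": 0}, {"tx": 0, "ty": 0, "tz": 0, "ax": 0, "ay": 0, "az": 0}, {"tx": 0, "ty": 0, "tz": 0, "ax": 0, "ay": 0, "az": 0}, {"tx": 0, "ty": 0, "tz": -10, "ax": 0, "ay": 0, "az": 0}]' --jaw 0.95

```text
clock: 7.35
ee_pos: [0.5321, -0.0575, 0.0558]
ee_rot: [-0.001, 0.606, 0.796, -0.001]
ft_force: [-0.1, -0.5, -0.3]
opening: 0.0893
```

Emit:
apply_moves --motion '[{"tx": 0, "ty": 0, "tz": -25, "ax": 0, "ay": 0, "az": 0}, {"tx": 0, "ty": 0, "tz": -60, "ax": 0, "ay": 0, "az": 0}, {"tx": 0, "ty": 0, "tz": -100, "ax": 0, "ay": 0, "az": 0}, {"tx": 0, "ty": 0, "tz": -130, "ax": 0, "ay": 0, "az": 0}, {"tx": 0, "ty": 0, "tz": -140, "ax": 0, "ay": 0, "az": 0}]'

```text
clock: 7.85
ee_pos: [0.535, -0.0574, 0.2002]
ee_rot: [0.003, 0.606, 0.796, 0.002]
ft_force: [0.3, 1.0, -0.2]
opening: 0.0891
```

```bash
python3 -c "
from wr import *
c=(.5324,-.0556)
wshot('pics/w4.png',[(c,.048,.013),(c,.033,.088)])
delta([.4235,.12,.195],np.radians(105.5))
"
```

```text
clock 7.9 pos [ 0.535  -0.0576  0.2001] yaw 105.4 shift [200.8 -60.4   4.3] rv [ 0.006  0.002 -0.002] F [-0.5 -0.7  0.4] open 0.089
```

View pics/w4.png

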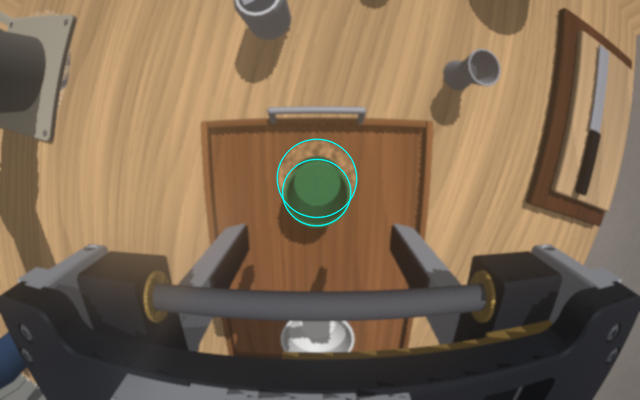

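Emit:
apply_moves --motion '[{"tx": 25, "ty": -7, "tz": 0, "ax": 0, "ay": 0, "az": 0}, {"tx": 70, "ty": -21, "tz": 0, "ax": 0, "ay": 0, "az": 0}, {"tx": 116, "ty": -35, "tz": 0, "ax": 0, "ay": 0, "az": 0}, {"tx": 162, "ty": -49, "tz": 2, "ax": 0, "ay": 0, "az": 0}, {"tx": 201, "ty": -60, "tz": 4, "ax": 0, "ay": 0, "az": 0}]' --jaw 1

```text
clock: 8.4
ee_pos: [0.4194, 0.1216, 0.1916]
ee_rot: [-0.001, 0.606, 0.796, -0.001]
ft_force: [0.3, 0.6, 0.3]
opening: 0.0939
```

Emit:
apply_moves --motion '[{"tx": 0, "ty": 0, "tz": 0, "ax": 0, "ay": 0, "az": 0}, {"tx": 0, "ty": 0, "tz": 5, "ax": 0, "ay": 0, "az": 0}, {"tx": 0, "ty": 0, "tz": 20, "ax": 0, "ay": 0, "az": 0}, {"tx": 0, "ty": 0, "tz": 35, "ax": 0, "ay": 0, "az": 0}, {"tx": 0, "ty": 0, "tz": 45, "ax": 0, "ay": 0, "az": 0}]'

```text
clock: 8.9
ee_pos: [0.4219, 0.1183, 0.1458]
ee_rot: [-0.0, 0.607, 0.795, -0.001]
ft_force: [-0.1, -0.8, 0.0]
opening: 0.0938
```

```bash
python3 -c "
from wr import *
c=(.4235,.12)
wshot('pics/w5.png',[(c,.0265,.088),((.5324,-.0556),.033,.088)])
delta([*c,.045],np.radians(105.5))
"
```

```text
clock 8.95 pos [0.4211 0.1182 0.1449] yaw 105.26 shift [ 1.1  3.2 99.9] rv [-0.004  0.    -0.004] F [ 0.2 -0.1 -1. ] open 0.0942
```

View pics/w5.png

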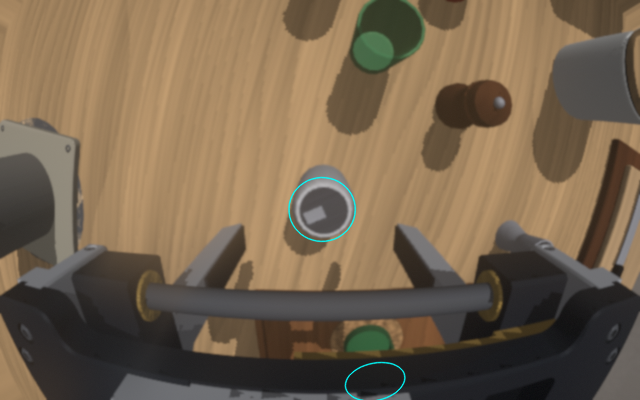

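Emit:
apply_moves --motion '[{"tx": 1, "ty": 3, "tz": 10, "ax": 0, "ay": 0, "az": 0}, {"tx": 1, "ty": 3, "tz": 35, "ax": 0, "ay": 0, "az": 0}, {"tx": 1, "ty": 3, "tz": 65, "ax": 0, "ay": 0, "az": 0}, {"tx": 1, "ty": 3, "tz": 90, "ax": 0, "ay": 0, "az": 0}, {"tx": 1, "ty": 3, "tz": 100, "ax": 0, "ay": 0, "az": 0}]'

```text
clock: 9.45
ee_pos: [0.4239, 0.1214, 0.0456]
ee_rot: [-0.001, 0.606, 0.795, -0.001]
ft_force: [-0.2, -0.7, -0.1]
opening: 0.094
```

Emit:
apply_moves --motion '[{"tx": 0, "ty": 0, "tz": 0, "ax": 0, "ay": 0, "az": 0}, {"tx": 0, "ty": 0, "tz": 0, "ax": 0, "ay": 0, "az": 0}, {"tx": 0, "ty": 0, "tz": 0, "ax": 0, "ay": 0, "az": 0}, {"tx": 0, "ty": 0, "tz": 0, "ax": 0, "ay": 0, "az": 0}, {"tx": 0, "ty": 0, "tz": 0, "ax": 0, "ay": 0, "az": 0}]'

```text
clock: 9.95
ee_pos: [0.4251, 0.122, 0.0482]
ee_rot: [0.0, 0.606, 0.795, 0.001]
ft_force: [-0.4, -0.3, -0.2]
opening: 0.0941
```

```bash
python3 -c "
from wr import *
delta([.4235,.12,.045],np.radians(105.5))
"
```

```text
clock 9.95 pos [0.4251 0.122  0.0482] yaw 105.4 shift [-1.6 -2.1  3.2] rv [ 0.002 -0.    -0.002] F [-0.4 -0.3 -0.2] open 0.0941
```

Emit:
apply_moves --motion '[{"tx": -1.5, "ty": -2, "tz": 3, "ax": 0, "ay": 0, "az": 0}, {"tx": -1.5, "ty": -2, "tz": 3, "ax": 0, "ay": 0, "az": 0}, {"tx": -1.5, "ty": -2, "tz": 3, "ax": 0, "ay": 0, "az": 0}, {"tx": -1.5, "ty": -2, "tz": 3, "ax": 0, "ay": 0, "az": 0}, {"tx": -1.5, "ty": -2, "tz": 3, "ax": 0, "ay": 0, "az": 0}]' --jaw 0.7

```text
clock: 10.45
ee_pos: [0.423, 0.1201, 0.0445]
ee_rot: [-0.0, 0.606, 0.796, 0.0]
ft_force: [-0.2, -0.6, -0.1]
opening: 0.066
```

```bash
python3 -c "
from wr import *
delta([.4235,.12,.045],np.radians(105.5))
"
```

```text
clock 10.45 pos [0.423  0.1201 0.0445] yaw 105.41 shift [-0.2  0.5 -0.5] rv [ 0.    -0.    -0.001] F [-0.2 -0.6 -0.1] open 0.066
```

Emit:
apply_moves --motion '[{"tx": 0, "ty": 0, "tz": 0, "ax": 0, "ay": 0, "az": 0}, {"tx": 0, "ty": 0, "tz": 0, "ax": 0, "ay": 0, "az": 0}, {"tx": 0, "ty": 0, "tz": 0, "ax": 0, "ay": 0, "az": 0}, {"tx": 0, "ty": 0, "tz": 0, "ax": 0, "ay": 0, "az": 0}, {"tx": 0, "ty": 0, "tz": 0, "ax": 0, "ay": 0, "az": 0}]' --jaw 0.4 --squeeze 15

```text
clock: 10.95
ee_pos: [0.4236, 0.1203, 0.0446]
ee_rot: [0.0, 0.606, 0.796, 0.001]
ft_force: [1.6, 1.1, 0.5]
opening: 0.053
```

```bash
python3 -c "
from wr import *
delta([.4235,.12,.045],np.radians(105.5))
"
```

```text
clock 10.95 pos [0.4236 0.1203 0.0446] yaw 105.41 shift [-0.3 -0.2 -0.4] rv [ 0.001 -0.    -0.002] F [1.6 1.1 0.5] open 0.053
```

Emit:
apply_moves --motion '[{"tx": 0, "ty": 0, "tz": -10, "ax": 0, "ay": 0, "az": 0}, {"tx": 0, "ty": 0, "tz": -35, "ax": 0, "ay": 0, "az": 0}, {"tx": 0, "ty": 0, "tz": -75, "ax": 0, "ay": 0, "az": 0}, {"tx": 0, "ty": 0, "tz": -115, "ax": 0, "ay": 0, "az": 0}, {"tx": 0, "ty": 0, "tz": -140, "ax": 0, "ay": 0, "az": 0}]'

```text
clock: 11.45
ee_pos: [0.4224, 0.1199, 0.1871]
ee_rot: [0.0, 0.606, 0.796, 0.0]
ft_force: [1.4, -0.2, -2.7]
opening: 0.0528
```

```bash
python3 -c "
from wr import *
delta([.5605,-.1568,.185],np.radians(105.5))
"
```

```text
clock 11.45 pos [0.4224 0.1199 0.1871] yaw 105.43 shift [-303.5   59.5    2.2] rv [ 0.001  0.    -0.001] F [ 1.4 -0.2 -2.7] open 0.0528
```

Emit:
apply_moves --motion '[{"tx": -25, "ty": 5, "tz": 0, "ax": 0, "ay": 0, "az": 0}, {"tx": -70, "ty": 14, "tz": 0, "ax": 0, "ay": 0, "az": 0}, {"tx": -115, "ty": 23, "tz": 0, "ax": 0, "ay": 0, "az": 0}, {"tx": -160, "ty": 32, "tz": 0, "ax": 0, "ay": 0, "az": 0}, {"tx": -205, "ty": 41, "tz": 0, "ax": 0, "ay": 0, "az": 0}]'

```text
clock: 11.95
ee_pos: [0.516, -0.0685, 0.1847]
ee_rot: [-0.001, 0.606, 0.796, -0.001]
ft_force: [0.3, 0.8, -1.7]
opening: 0.0532
```

Emit:
apply_moves --motion '[{"tx": -40, "ty": 8, "tz": 0, "ax": 0, "ay": 0, "az": 0}, {"tx": -75, "ty": 14, "tz": 0, "ax": 0, "ay": 0, "az": 0}, {"tx": -98, "ty": 18, "tz": 0, "ax": 0, "ay": 0, "az": 0}, {"tx": -98, "ty": 18, "tz": 0, "ax": 0, "ay": 0, "az": 0}, {"tx": -98, "ty": 18, "tz": 0, "ax": 0, "ay": 0, "az": 0}]'

```text
clock: 12.45
ee_pos: [0.5589, -0.1561, 0.1841]
ee_rot: [-0.001, 0.606, 0.795, -0.0]
ft_force: [0.4, 0.5, -2.5]
opening: 0.0532
```

```bash
python3 -c "
from wr import *
delta([.5605,-.1568,.065],np.radians(105.5))
wshot('pics/w6.png',[((.5605,-.1568),.0265,.008),((.5324,-.0556),.033,.088),((.5324,-.0556),.048,.013)])
"
```

```text
clock 12.45 pos [ 0.5589 -0.1561  0.1841] yaw 105.37 shift [ -1.4   1.6 119.1] rv [-0.002 -0.002 -0.002] F [ 0.4  0.5 -2.5] open 0.0532
```

View pics/w6.png

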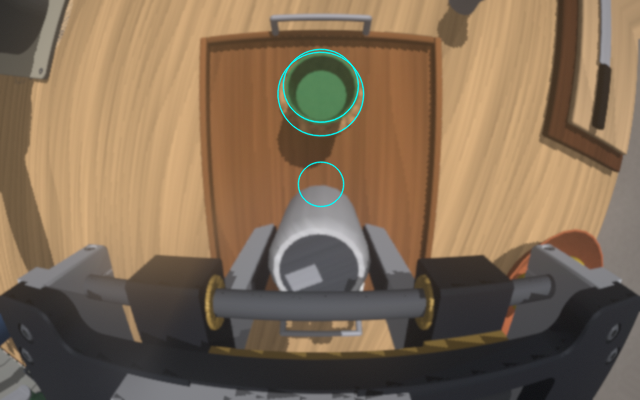

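Emit:
apply_moves --motion '[{"tx": -1.5, "ty": 1.5, "tz": 15, "ax": 0, "ay": 0, "az": 0}, {"tx": -1.5, "ty": 1.5, "tz": 50, "ax": 0, "ay": 0, "az": 0}, {"tx": -1.5, "ty": 1.5, "tz": 90, "ax": 0, "ay": 0, "az": 0}, {"tx": -1.5, "ty": 1.5, "tz": 112, "ax": 0, "ay": 0, "az": 0}, {"tx": -1.5, "ty": 1.5, "tz": 118, "ax": 0, "ay": 0, "az": 0}]'

```text
clock: 13.0
ee_pos: [0.5593, -0.1557, 0.0632]
ee_rot: [-0.003, 0.605, 0.796, -0.001]
ft_force: [-0.7, 1.0, -1.5]
opening: 0.053
```

Emit:
apply_moves --motion '[{"tx": 0, "ty": 0, "tz": 3, "ax": 0, "ay": 0, "az": 0}, {"tx": 0, "ty": 0, "tz": 5, "ax": 0, "ay": 0, "az": 0}, {"tx": 0, "ty": 0, "tz": 5, "ax": 0, "ay": 0, "az": 0}, {"tx": 0, "ty": 0, "tz": 5, "ax": 0, "ay": 0, "az": 0}, {"tx": 0, "ty": 0, "tz": 5, "ax": 0, "ay": 0, "az": 0}]'

```text
clock: 13.5
ee_pos: [0.5628, -0.1577, 0.0623]
ee_rot: [0.001, 0.606, 0.795, 0.0]
ft_force: [-0.3, -0.1, -2.5]
opening: 0.0532
```

```bash
python3 -c "
from wr import *
delta([.5605,-.1568,.0526],np.radians(105.5))
"
```

```text
clock 13.5 pos [ 0.5628 -0.1577  0.0623] yaw 105.4 shift [ 1.5 -1.9  9.7] rv [ 0.001  0.001 -0.002] F [-0.3 -0.1 -2.5] open 0.0532
```

Emit:
apply_moves --motion '[{"tx": 1.5, "ty": -2, "tz": 3, "ax": 0, "ay": 0, "az": 0}, {"tx": 1.5, "ty": -2, "tz": 6, "ax": 0, "ay": 0, "az": 0}, {"tx": 1.5, "ty": -2, "tz": 8, "ax": 0, "ay": 0, "az": 0}, {"tx": 1.5, "ty": -2, "tz": 8, "ax": 0, "ay": 0, "az": 0}, {"tx": 1.5, "ty": -2, "tz": 8, "ax": 0, "ay": 0, "az": 0}]'

```text
clock: 14.0
ee_pos: [0.5599, -0.1566, 0.0533]
ee_rot: [-0.0, 0.606, 0.796, -0.0]
ft_force: [-0.2, -0.7, -2.0]
opening: 0.0531
```

```bash
python3 -c "
from wr import *
delta([.5605,-.1568,.0526],np.radians(105.5))
"
```

```text
clock 14.0 pos [ 0.5599 -0.1566  0.0533] yaw 105.41 shift [-0.4  0.5  0.7] rv [-0.    -0.    -0.002] F [-0.2 -0.7 -2. ] open 0.0531
```

Emit:
apply_moves --motion '[{"tx": 0, "ty": 0, "tz": 0.4, "ax": 0, "ay": 0, "az": 0}, {"tx": 0, "ty": 0, "tz": 0.8, "ax": 0, "ay": 0, "az": 0}, {"tx": 0, "ty": 0, "tz": 1.2, "ax": 0, "ay": 0, "az": 0}, {"tx": 0, "ty": 0, "tz": 1.2, "ax": 0, "ay": 0, "az": 0}, {"tx": 0, "ty": 0, "tz": 1.2, "ax": 0, "ay": 0, "az": 0}]'

```text
clock: 14.5
ee_pos: [0.56, -0.1567, 0.0526]
ee_rot: [0.0, 0.606, 0.796, 0.0]
ft_force: [0.6, 0.8, 2.6]
opening: 0.0527
```

Contact felt (+2.6 N). Release and rise.

Emit:
apply_moves --motion '[{"tx": 0, "ty": 0, "tz": 0, "ax": 0, "ay": 0, "az": 0}, {"tx": 0, "ty": 0, "tz": 0, "ax": 0, "ay": 0, "az": 0}, {"tx": 0, "ty": 0, "tz": 0, "ax": 0, "ay": 0, "az": 0}, {"tx": 0, "ty": 0, "tz": 0, "ax": 0, "ay": 0, "az": 0}, {"tx": 0, "ty": 0, "tz": -10, "ax": 0, "ay": 0, "az": 0}]' --jaw 0.9

```text
clock: 15.0
ee_pos: [0.5589, -0.1564, 0.0615]
ee_rot: [-0.001, 0.606, 0.796, -0.001]
ft_force: [-0.8, -0.1, 0.2]
opening: 0.0844
```

Emit:
apply_moves --motion '[{"tx": 0, "ty": 0, "tz": -25, "ax": 0, "ay": 0, "az": 0}, {"tx": 0, "ty": 0, "tz": -65, "ax": 0, "ay": 0, "az": 0}, {"tx": 0, "ty": 0, "tz": -110, "ax": 0, "ay": 0, "az": 0}, {"tx": 0, "ty": 0, "tz": -145, "ax": 0, "ay": 0, "az": 0}, {"tx": 0, "ty": 0, "tz": -155, "ax": 0, "ay": 0, "az": 0}]'

```text
clock: 15.5
ee_pos: [0.5624, -0.1566, 0.2222]
ee_rot: [0.004, 0.606, 0.796, 0.002]
ft_force: [0.3, 0.3, -0.1]
opening: 0.0848
```

```bash
python3 -c "
from wr import *
wshot('pics/w7.png',[((.5605,-.1568),.0265,.096),((.5324,-.0556),.033,.088),((.5324,-.0556),.048,.013)])
delta([.4997,.3945,.21],np.radians(105.5+90))
delta([.4997,.3945,.21],np.radians(105.5-90))
print(sensors.state()['joints'])
"
```

```text
clock 15.55 pos [ 0.562  -0.1568  0.2216] yaw 105.4 shift [548.1  86.2  10.2] rv [ 0.002  0.008 -1.573] F [0.5 0.7 1. ] open 0.0846
clock 15.55 pos [ 0.562  -0.1568  0.2216] yaw 105.4 shift [548.1  86.2  10.2] rv [ 0.008 -0.002  1.569] F [0.5 0.7 1. ] open 0.0846
[ 0.5331  0.5461 -0.4823  1.6877  0.2968  0.9737  0.2127]
```

View pics/w7.png

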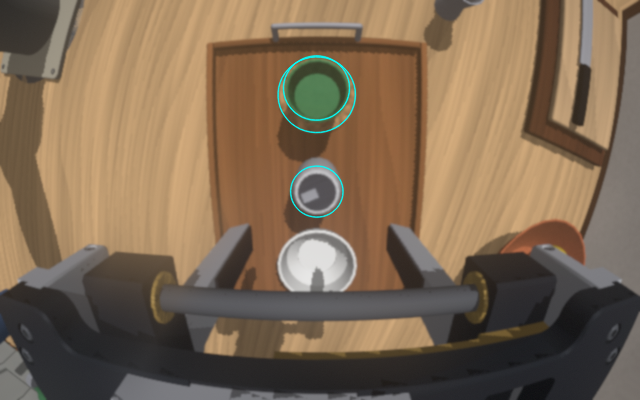

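Emit:
apply_moves --motion '[{"tx": 25, "ty": 4, "tz": 0, "ax": 0, "ay": 0, "az": 0.1}, {"tx": 70, "ty": 11, "tz": 0, "ax": 0, "ay": 0, "az": 0.24}, {"tx": 115, "ty": 18, "tz": 0, "ax": 0, "ay": 0, "az": 0.38}, {"tx": 160, "ty": 25, "tz": 0, "ax": 0, "ay": 0, "az": 0.52}, {"tx": 205, "ty": 32, "tz": 0, "ax": 0, "ay": 0, "az": 0.66}]' --jaw 1

```text
clock: 16.05
ee_pos: [0.5348, 0.0509, 0.216]
ee_rot: [-0.001, 0.833, 0.554, -0.001]
ft_force: [1.0, -0.5, -1.1]
opening: 0.0938
```

```bash
python3 -c "
from wr import *
delta([.4997,.3945,.21],np.radians(105.5-90))
print(sensors.state()['joints'])
"
```

```text
clock 16.05 pos [0.5348 0.0509 0.216 ] yaw 67.24 shift [ 303.3 -165.3    5.9] rv [-0.001  0.002  0.903] F [ 1.  -0.5 -1.1] open 0.0938
[ 0.0728  0.4699 -0.3208  1.8115  0.1842  0.8919 -0.7293]
```

Emit:
apply_moves --motion '[{"tx": 42, "ty": -23, "tz": 0, "ax": 0, "ay": 0, "az": 0.14}, {"tx": 84, "ty": -46, "tz": 0, "ax": 0, "ay": 0, "az": 0.28}, {"tx": 126, "ty": -69, "tz": 0, "ax": 0, "ay": 0, "az": 0.42}, {"tx": 168, "ty": -92, "tz": 0, "ax": 0, "ay": 0, "az": 0.56}, {"tx": 210, "ty": -114, "tz": 0, "ax": 0, "ay": 0, "az": 0.7}]'

```text
clock: 16.55
ee_pos: [0.5095, 0.2884, 0.2159]
ee_rot: [0.001, 0.972, 0.235, -0.001]
ft_force: [1.6, -0.4, 0.4]
opening: 0.0939
```

```bash
python3 -c "
from wr import *
delta([.4997,.3945,.18],np.radians(105.5-90))
print(sensors.state()['joints'])
"
```

```text
clock 16.55 pos [0.5095 0.2884 0.2159] yaw 27.17 shift [ 39.8 -98.9  35.7] rv [0.001 0.003 0.204] F [ 1.6 -0.4  0.4] open 0.0939
[-0.4704  0.5267 -0.1434  1.6857  0.0896  0.9383 -1.7445]
```

Emit:
apply_moves --motion '[{"tx": 17, "ty": -42, "tz": 8, "ax": 0, "ay": 0, "az": 0.1}, {"tx": 31, "ty": -78, "tz": 20, "ax": 0, "ay": 0, "az": 0.2}, {"tx": 40, "ty": -99, "tz": 32, "ax": 0, "ay": 0, "az": 0.204}, {"tx": 40, "ty": -99, "tz": 36, "ax": 0, "ay": 0, "az": 0.204}, {"tx": 40, "ty": -99, "tz": 36, "ax": 0, "ay": 0, "az": 0.204}]'

```text
clock: 17.05
ee_pos: [0.4996, 0.392, 0.1792]
ee_rot: [0.002, 0.99, 0.138, -0.002]
ft_force: [-0.6, -0.2, -0.6]
opening: 0.0939
```

```bash
python3 -c "
from wr import *
c=(.4997,.3945)
wshot('pics/w8.png',[(c,.029,.055),(c,.0275,0)])
delta([.4997,.3945,.01],np.radians(105.5-90))
print(sensors.state()['joints'])
"
```

```text
clock 17.1 pos [0.5007 0.3913 0.1802] yaw 15.74 shift [  0.2  -3.8 170.2] rv [0.002 0.002 0.004] F [-0.1 -0.4 -0. ] open 0.0944
[-0.6575  0.6349 -0.0846  1.5831  0.0643  0.9291 -2.0604]
```

View pics/w8.png

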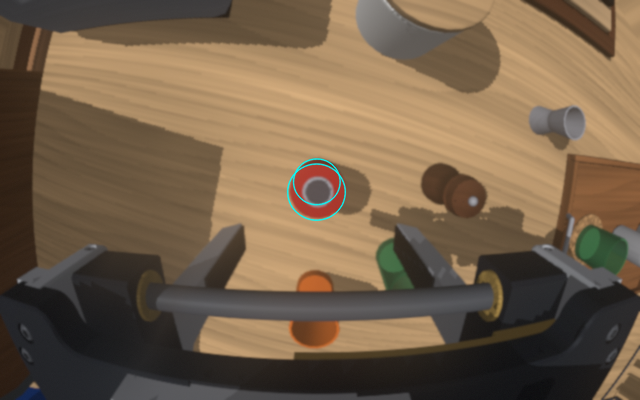

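Emit:
apply_moves --motion '[{"tx": 0, "ty": -2, "tz": 20, "ax": 0, "ay": 0, "az": 0}, {"tx": 0, "ty": -2, "tz": 60, "ax": 0, "ay": 0, "az": 0}, {"tx": 0, "ty": -2, "tz": 100, "ax": 0, "ay": 0, "az": 0}, {"tx": 0, "ty": -2, "tz": 130, "ax": 0, "ay": 0, "az": 0}, {"tx": 0, "ty": -2, "tz": 150, "ax": 0, "ay": 0, "az": 0}]'

```text
clock: 17.6
ee_pos: [0.5006, 0.392, 0.0296]
ee_rot: [0.001, 0.991, 0.136, -0.001]
ft_force: [-0.7, 1.0, 0.8]
opening: 0.0941
```

Emit:
apply_moves --motion '[{"tx": 0, "ty": 0, "tz": 7, "ax": 0, "ay": 0, "az": 0}, {"tx": 0, "ty": 0, "tz": 13, "ax": 0, "ay": 0, "az": 0}, {"tx": 0, "ty": 0, "tz": 16, "ax": 0, "ay": 0, "az": 0}, {"tx": 0, "ty": 0, "tz": 16, "ax": 0, "ay": 0, "az": 0}, {"tx": 0, "ty": 0, "tz": 16, "ax": 0, "ay": 0, "az": 0}]'

```text
clock: 18.1
ee_pos: [0.5008, 0.3957, 0.0163]
ee_rot: [-0.0, 0.991, 0.137, 0.001]
ft_force: [0.6, -0.1, -0.3]
opening: 0.0938
```

```bash
python3 -c "
from wr import *
delta([.4997,.3945,.012],np.radians(105.5-90))
"
```

```text
clock 18.1 pos [0.5008 0.3957 0.0163] yaw 15.79 shift [-1.4  0.9  4.3] rv [-0.001 -0.002  0.005] F [ 0.6 -0.1 -0.3] open 0.0938
```

Emit:
apply_moves --motion '[{"tx": -1.4, "ty": 1, "tz": 2, "ax": 0, "ay": 0, "az": 0.004}, {"tx": -1.4, "ty": 1, "tz": 4, "ax": 0, "ay": 0, "az": 0.004}, {"tx": -1.4, "ty": 1, "tz": 4, "ax": 0, "ay": 0, "az": 0.004}, {"tx": -1.4, "ty": 1, "tz": 4, "ax": 0, "ay": 0, "az": 0.004}, {"tx": -1.4, "ty": 1, "tz": 4, "ax": 0, "ay": 0, "az": 0.004}]' --jaw 0.7

```text
clock: 18.6
ee_pos: [0.4991, 0.3941, 0.0113]
ee_rot: [-0.0, 0.991, 0.135, 0.0]
ft_force: [-0.2, 0.4, 1.0]
opening: 0.0661
```

Emit:
apply_moves --motion '[{"tx": 0, "ty": 0, "tz": 0, "ax": 0, "ay": 0, "az": 0}, {"tx": 0, "ty": 0, "tz": 0, "ax": 0, "ay": 0, "az": 0}, {"tx": 0, "ty": 0, "tz": 0, "ax": 0, "ay": 0, "az": 0}, {"tx": 0, "ty": 0, "tz": 0, "ax": 0, "ay": 0, "az": 0}, {"tx": 0, "ty": 0, "tz": 0, "ax": 0, "ay": 0, "az": 0}]' --jaw 0.4

```text
clock: 19.1
ee_pos: [0.4992, 0.3939, 0.0113]
ee_rot: [0.0, 0.991, 0.135, 0.0]
ft_force: [-0.0, 0.3, 0.6]
opening: 0.0575
```

```bash
python3 -c "
from wr import *
delta([.4997,.3945,.012],np.radians(105.5-90))
"
```

```text
clock 19.1 pos [0.4992 0.3939 0.0113] yaw 15.57 shift [ 0.7 -0.4 -0.7] rv [ 0.    -0.     0.001] F [-0.   0.3  0.6] open 0.0575
```

Emit:
apply_moves --motion '[{"tx": 0, "ty": 0, "tz": -10, "ax": 0, "ay": 0, "az": 0}, {"tx": 0, "ty": 0, "tz": -35, "ax": 0, "ay": 0, "az": 0}, {"tx": 0, "ty": 0, "tz": -75, "ax": 0, "ay": 0, "az": 0}, {"tx": 0, "ty": 0, "tz": -115, "ax": 0, "ay": 0, "az": 0}, {"tx": 0, "ty": 0, "tz": -150, "ax": 0, "ay": 0, "az": 0}]'

```text
clock: 19.6
ee_pos: [0.4991, 0.3943, 0.1638]
ee_rot: [-0.0, 0.991, 0.136, 0.001]
ft_force: [0.4, 0.6, -1.2]
opening: 0.058
```

```bash
python3 -c "
from wr import *
delta([.6429,-.1340,.16],np.radians(105.5-90))
wshot('pics/w9.png',[])
"
```

```text
clock 19.6 pos [0.4991 0.3943 0.1638] yaw 15.58 shift [ -3.4 547.5   3.4] rv [-0.001 -0.001  0.001] F [ 0.4  0.6 -1.2] open 0.058
```

View pics/w9.png

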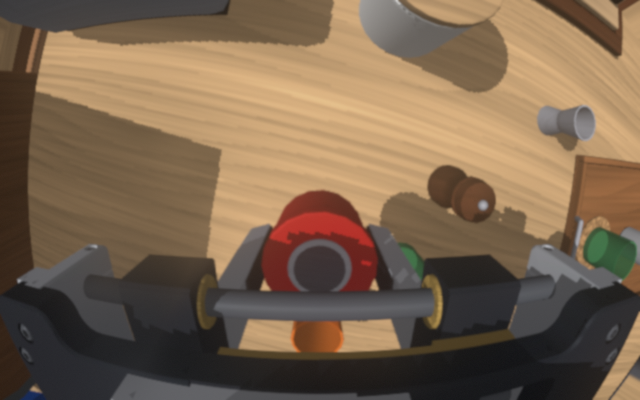

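Emit:
apply_moves --motion '[{"tx": 0, "ty": 25, "tz": -10, "ax": 0, "ay": 0, "az": 0}, {"tx": 0, "ty": 70, "tz": -10, "ax": 0, "ay": 0, "az": 0}, {"tx": -1, "ty": 116, "tz": -10, "ax": 0, "ay": 0, "az": 0}, {"tx": -1, "ty": 163, "tz": -10, "ax": 0, "ay": 0, "az": 0}, {"tx": -1, "ty": 210, "tz": -10, "ax": 0, "ay": 0, "az": 0}]'

```text
clock: 20.15
ee_pos: [0.5546, 0.1899, 0.1717]
ee_rot: [-0.0, 0.991, 0.136, 0.0]
ft_force: [1.0, 1.2, -1.9]
opening: 0.0576
```

Emit:
apply_moves --motion '[{"tx": 0, "ty": 47, "tz": 0, "ax": 0, "ay": 0, "az": 0}, {"tx": 0, "ty": 94, "tz": 0, "ax": 0, "ay": 0, "az": 0}, {"tx": -1, "ty": 141, "tz": 0, "ax": 0, "ay": 0, "az": 0}, {"tx": -1, "ty": 188, "tz": 0, "ax": 0, "ay": 0, "az": 0}, {"tx": -1, "ty": 235, "tz": 0, "ax": 0, "ay": 0, "az": 0}]'

```text
clock: 20.65
ee_pos: [0.6167, -0.0369, 0.1717]
ee_rot: [-0.0, 0.991, 0.136, 0.0]
ft_force: [0.9, -0.2, -1.4]
opening: 0.0576
```

```bash
python3 -c "
from wr import *
delta([.6429,-.1340,.16],np.radians(105.5-90))
print(sensors.state()['joints'])
"
```

```text
clock 20.65 pos [ 0.6167 -0.0369  0.1717] yaw 15.58 shift [ -0.9 100.5  11.7] rv [-0.    -0.     0.001] F [ 0.9 -0.2 -1.4] open 0.0576
[ 0.0776  0.6185 -0.1022  1.6466  0.0764  0.8801 -1.3533]
```

Emit:
apply_moves --motion '[{"tx": 0, "ty": 42, "tz": 0, "ax": 0, "ay": 0, "az": 0}, {"tx": -1, "ty": 78, "tz": 0, "ax": 0, "ay": 0, "az": 0}, {"tx": -1.5, "ty": 100, "tz": 0, "ax": 0, "ay": 0, "az": 0}, {"tx": -1.5, "ty": 100, "tz": 10, "ax": 0, "ay": 0, "az": 0}, {"tx": -1.5, "ty": 100, "tz": 30, "ax": 0, "ay": 0, "az": 0}]'

```text
clock: 21.15
ee_pos: [0.643, -0.1319, 0.1421]
ee_rot: [0.0, 0.991, 0.135, 0.002]
ft_force: [1.4, 1.1, -2.1]
opening: 0.0575
```

Emit:
apply_moves --motion '[{"tx": 0, "ty": 0, "tz": 25, "ax": 0, "ay": 0, "az": 0}, {"tx": 0, "ty": 0, "tz": 50, "ax": 0, "ay": 0, "az": 0}, {"tx": 0, "ty": 0, "tz": 75, "ax": 0, "ay": 0, "az": 0}, {"tx": 0, "ty": 0, "tz": 90, "ax": 0, "ay": 0, "az": 0}, {"tx": 0, "ty": 0, "tz": 95, "ax": 0, "ay": 0, "az": 0}]'

```text
clock: 21.65
ee_pos: [0.6405, -0.1303, 0.0444]
ee_rot: [-0.001, 0.991, 0.136, -0.002]
ft_force: [-0.7, 0.6, -1.5]
opening: 0.0578
```

```bash
python3 -c "
from wr import *
delta([.6429,-.1340,.0193],np.radians(105.5-90))
wshot('pics/w10.png',[((.6429,-.134),.0275,.008)])
delta([.6429,-.1340,.0193],np.radians(105.5-90))
"
```

```text
clock 21.65 pos [ 0.6405 -0.1303  0.0444] yaw 15.65 shift [ 1.4  4.3 25.1] rv [-0.002  0.003  0.003] F [-0.7  0.6 -1.5] open 0.0578
clock 21.7 pos [ 0.641  -0.1307  0.0448] yaw 15.63 shift [ 1.   3.8 25.4] rv [-0.002  0.002  0.002] F [-0.3 -0.1 -1.4] open 0.0573
```

View pics/w10.png

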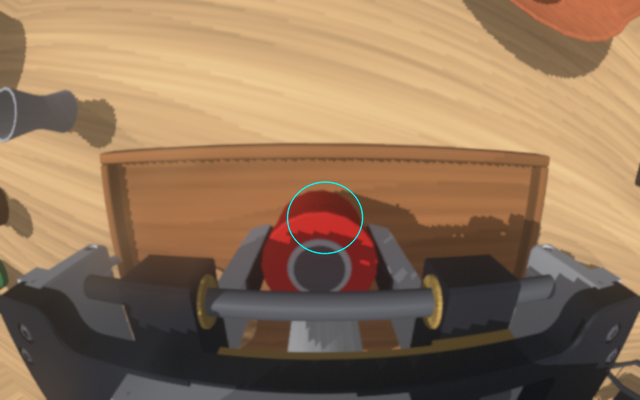

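Emit:
apply_moves --motion '[{"tx": 0, "ty": 2.5, "tz": 8, "ax": 0, "ay": 0, "az": 0}, {"tx": 0, "ty": 2.5, "tz": 15, "ax": 0, "ay": 0, "az": 0}, {"tx": 0, "ty": 2.5, "tz": 18, "ax": 0, "ay": 0, "az": 0}, {"tx": 0, "ty": 2.5, "tz": 18, "ax": 0, "ay": 0, "az": 0}, {"tx": 0, "ty": 2.5, "tz": 18, "ax": 0, "ay": 0, "az": 0}]'

```text
clock: 22.2
ee_pos: [0.6429, -0.1344, 0.0286]
ee_rot: [0.0, 0.991, 0.135, 0.0]
ft_force: [-0.1, 0.1, -1.1]
opening: 0.0577
```

```bash
python3 -c "
from wr import *
delta([.6429,-.1340,.0193],np.radians(105.5-90))
"
```

```text
clock 22.2 pos [ 0.6429 -0.1344  0.0286] yaw 15.57 shift [ 0.1 -0.4  9.3] rv [ 0.    -0.001  0.001] F [-0.1  0.1 -1.1] open 0.0577
```

Emit:
apply_moves --motion '[{"tx": -0.5, "ty": -0.4, "tz": 3, "ax": 0, "ay": 0, "az": 0}, {"tx": -0.5, "ty": -0.4, "tz": 6, "ax": 0, "ay": 0, "az": 0}, {"tx": -0.5, "ty": -0.4, "tz": 7.5, "ax": 0, "ay": 0, "az": 0}, {"tx": -0.5, "ty": -0.4, "tz": 7.5, "ax": 0, "ay": 0, "az": 0}, {"tx": -0.5, "ty": -0.4, "tz": 7.5, "ax": 0, "ay": 0, "az": 0}]'

```text
clock: 22.7
ee_pos: [0.6421, -0.1341, 0.0207]
ee_rot: [-0.0, 0.991, 0.135, 0.0]
ft_force: [0.1, -0.1, -1.6]
opening: 0.0575
```

```bash
python3 -c "
from wr import *
delta([.6429,-.1340,.0193],np.radians(105.5-90))
"
```

```text
clock 22.7 pos [ 0.6421 -0.1341  0.0207] yaw 15.57 shift [0.8 0.2 1.4] rv [-0.    -0.     0.001] F [ 0.1 -0.1 -1.6] open 0.0575
```

Emit:
apply_moves --motion '[{"tx": 0, "ty": 0, "tz": 0.5, "ax": 0, "ay": 0, "az": 0}, {"tx": 0, "ty": 0, "tz": 1, "ax": 0, "ay": 0, "az": 0}, {"tx": 0, "ty": 0, "tz": 1.5, "ax": 0, "ay": 0, "az": 0}, {"tx": 0, "ty": 0, "tz": 1.8, "ax": 0, "ay": 0, "az": 0}, {"tx": 0, "ty": 0, "tz": 1.8, "ax": 0, "ay": 0, "az": 0}]'

```text
clock: 23.2
ee_pos: [0.6421, -0.1341, 0.0193]
ee_rot: [0.0, 0.991, 0.135, 0.0]
ft_force: [-1.0, -0.3, 1.8]
opening: 0.0576
```

Emit:
apply_moves --motion '[{"tx": 0, "ty": 0, "tz": 0, "ax": 0, "ay": 0, "az": 0}, {"tx": 0, "ty": 0, "tz": 0, "ax": 0, "ay": 0, "az": 0}, {"tx": 0, "ty": 0, "tz": 0, "ax": 0, "ay": 0, "az": 0}, {"tx": 0, "ty": 0, "tz": 0, "ax": 0, "ay": 0, "az": 0}, {"tx": 0, "ty": 0, "tz": -10, "ax": 0, "ay": 0, "az": 0}]' --jaw 0.85

```text
clock: 23.7
ee_pos: [0.6409, -0.1338, 0.028]
ee_rot: [-0.0, 0.991, 0.136, -0.001]
ft_force: [-0.8, 0.3, -0.8]
opening: 0.0798
```

Emit:
apply_moves --motion '[{"tx": 0, "ty": 0, "tz": -25, "ax": 0, "ay": 0, "az": 0}, {"tx": 0, "ty": 0, "tz": -65, "ax": 0, "ay": 0, "az": 0}, {"tx": 0, "ty": 0, "tz": -110, "ax": 0, "ay": 0, "az": 0}, {"tx": 0, "ty": 0, "tz": -145, "ax": 0, "ay": 0, "az": 0}, {"tx": 0, "ty": 0, "tz": -155, "ax": 0, "ay": 0, "az": 0}]'

```text
clock: 24.2
ee_pos: [0.6449, -0.1345, 0.1895]
ee_rot: [0.001, 0.991, 0.135, 0.004]
ft_force: [0.8, 0.1, 0.3]
opening: 0.0798
```

```bash
python3 -c "
from wr import *
delta([.6685,.1268,.16],np.radians(105.5-90))
c=(.6429,-.134)
wshot('pics/w11.png',[(c,.029,.063),((.5605,-.1568),.0265,.096)])
"
```

```text
clock 24.2 pos [ 0.6449 -0.1345  0.1895] yaw 15.57 shift [  92.6 -245.5   29.4] rv [ 0.004 -0.008  0.001] F [0.8 0.1 0.3] open 0.0798
```

View pics/w11.png

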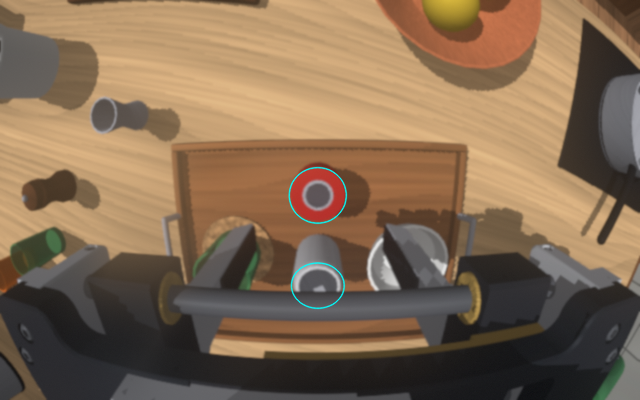

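Emit:
apply_moves --motion '[{"tx": 9, "ty": -25, "tz": 0, "ax": 0, "ay": 0, "az": 0}, {"tx": 26, "ty": -70, "tz": 0, "ax": 0, "ay": 0, "az": 0}, {"tx": 43, "ty": -115, "tz": 0, "ax": 0, "ay": 0, "az": 0}, {"tx": 60, "ty": -160, "tz": 0, "ax": 0, "ay": 0, "az": 0}, {"tx": 77, "ty": -205, "tz": 5, "ax": 0, "ay": 0, "az": 0}]' --jaw 0.9

```text
clock: 24.75
ee_pos: [0.6606, 0.0857, 0.178]
ee_rot: [0.0, 0.991, 0.135, -0.001]
ft_force: [0.8, -0.1, 0.3]
opening: 0.0848
```

Emit:
apply_moves --motion '[{"tx": 11, "ty": -30, "tz": 5, "ax": 0, "ay": 0, "az": 0}, {"tx": 15, "ty": -40, "tz": 15, "ax": 0, "ay": 0, "az": 0}, {"tx": 15, "ty": -40, "tz": 25, "ax": 0, "ay": 0, "az": 0}, {"tx": 15, "ty": -40, "tz": 25, "ax": 0, "ay": 0, "az": 0}, {"tx": 15, "ty": -40, "tz": 25, "ax": 0, "ay": 0, "az": 0}]'

```text
clock: 25.25
ee_pos: [0.6648, 0.123, 0.1532]
ee_rot: [0.001, 0.991, 0.134, -0.001]
ft_force: [-0.1, -0.7, 0.1]
opening: 0.085
```

```bash
python3 -c "
from wr import *
c=(.6685,.1268)
wshot('pics/w12.png',[(c,.0215,.074),(c,.0205,0)])
delta([*c,.041],np.radians(105.5-90))
"
```

```text
clock 25.3 pos [0.6653 0.1235 0.1539] yaw 15.37 shift [  4.1  -2.5 112.9] rv [ 0.001  0.001 -0.002] F [-0.7 -0.9  0.3] open 0.0845
```

View pics/w12.png

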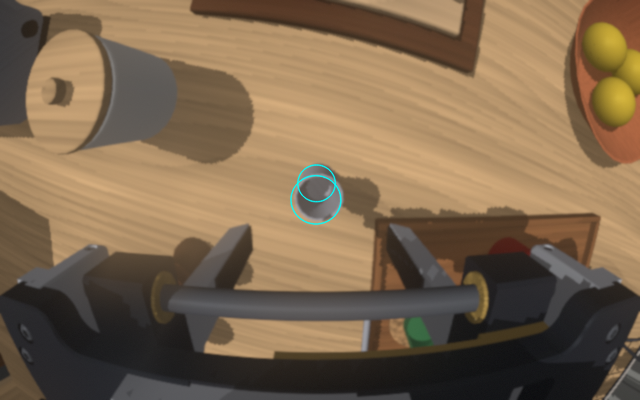

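Emit:
apply_moves --motion '[{"tx": 3, "ty": -2, "tz": 15, "ax": 0, "ay": 0, "az": 0}, {"tx": 3, "ty": -2, "tz": 45, "ax": 0, "ay": 0, "az": 0}, {"tx": 3, "ty": -2, "tz": 80, "ax": 0, "ay": 0, "az": 0}, {"tx": 3, "ty": -2, "tz": 105, "ax": 0, "ay": 0, "az": 0}, {"tx": 3, "ty": -2, "tz": 113, "ax": 0, "ay": 0, "az": 0}]' --jaw 0.8

```text
clock: 25.8
ee_pos: [0.665, 0.1281, 0.0374]
ee_rot: [0.0, 0.991, 0.135, -0.003]
ft_force: [-0.3, 0.4, 0.7]
opening: 0.0753
```

Emit:
apply_moves --motion '[{"tx": 0, "ty": 0, "tz": 0, "ax": 0, "ay": 0, "az": 0}, {"tx": 0, "ty": 0, "tz": 0, "ax": 0, "ay": 0, "az": 0}, {"tx": 0, "ty": 0, "tz": 0, "ax": 0, "ay": 0, "az": 0}, {"tx": 0, "ty": 0, "tz": 0, "ax": 0, "ay": 0, "az": 0}, {"tx": 0, "ty": 0, "tz": 0, "ax": 0, "ay": 0, "az": 0}]'

```text
clock: 26.3
ee_pos: [0.6679, 0.1295, 0.042]
ee_rot: [-0.0, 0.991, 0.135, 0.001]
ft_force: [-0.1, -0.4, 0.4]
opening: 0.0755
```

```bash
python3 -c "
from wr import *
delta([.6685,.1268,.041],np.radians(105.5-90))
"
```

```text
clock 26.3 pos [0.6679 0.1295 0.042 ] yaw 15.57 shift [-0.1  2.7  1. ] rv [ 0.    -0.002  0.001] F [-0.1 -0.4  0.4] open 0.0755
```

Emit:
apply_moves --motion '[{"tx": 0, "ty": 2.5, "tz": 1, "ax": 0, "ay": 0, "az": 0}, {"tx": 0, "ty": 2.5, "tz": 1, "ax": 0, "ay": 0, "az": 0}, {"tx": 0, "ty": 2.5, "tz": 1, "ax": 0, "ay": 0, "az": 0}, {"tx": 0, "ty": 2.5, "tz": 1, "ax": 0, "ay": 0, "az": 0}, {"tx": 0, "ty": 2.5, "tz": 1, "ax": 0, "ay": 0, "az": 0}]' --jaw 0.55

```text
clock: 26.8
ee_pos: [0.6679, 0.127, 0.0399]
ee_rot: [-0.0, 0.991, 0.136, -0.0]
ft_force: [0.2, 0.3, 0.4]
opening: 0.0517
```

Emit:
apply_moves --motion '[{"tx": 0, "ty": 0, "tz": 0, "ax": 0, "ay": 0, "az": 0}, {"tx": 0, "ty": 0, "tz": 0, "ax": 0, "ay": 0, "az": 0}, {"tx": 0, "ty": 0, "tz": 0, "ax": 0, "ay": 0, "az": 0}, {"tx": 0, "ty": 0, "tz": 0, "ax": 0, "ay": 0, "az": 0}, {"tx": 0, "ty": 0, "tz": 0, "ax": 0, "ay": 0, "az": 0}]' --jaw 0.2 --squeeze 12

```text
clock: 27.3
ee_pos: [0.668, 0.1268, 0.04]
ee_rot: [0.0, 0.991, 0.135, 0.0]
ft_force: [0.5, -0.2, 0.3]
opening: 0.0412
```

```bash
python3 -c "
from wr import *
delta([.6685,.1268,.041],np.radians(105.5-90))
wshot('pics/w13.png',[])
"
```

```text
clock 27.3 pos [0.668  0.1268 0.04  ] yaw 15.57 shift [ 0.5  0.2 -1. ] rv [ 0.    -0.     0.001] F [ 0.5 -0.2  0.3] open 0.0412
```

View pics/w13.png

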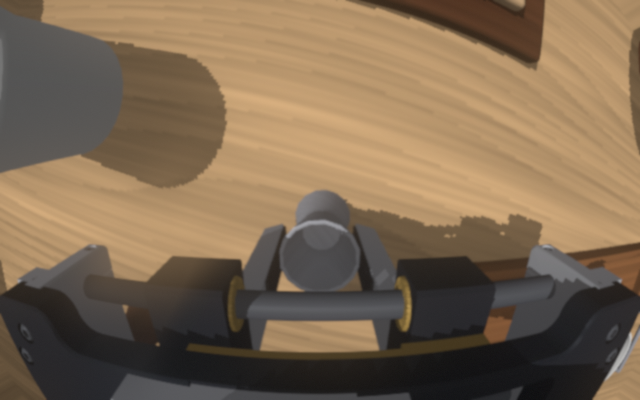

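Emit:
apply_moves --motion '[{"tx": 0, "ty": 0, "tz": -5, "ax": 0, "ay": 0, "az": 0}, {"tx": 0, "ty": 0, "tz": -20, "ax": 0, "ay": 0, "az": 0}, {"tx": 0, "ty": 0, "tz": -50, "ax": 0, "ay": 0, "az": 0}, {"tx": 0, "ty": 0, "tz": -90, "ax": 0, "ay": 0, "az": 0}, {"tx": 0, "ty": 0, "tz": -130, "ax": 0, "ay": 0, "az": 0}]'

```text
clock: 27.85
ee_pos: [0.6677, 0.1271, 0.1722]
ee_rot: [-0.0, 0.991, 0.136, -0.0]
ft_force: [0.3, 1.2, -0.6]
opening: 0.0413
```

Emit:
apply_moves --motion '[{"tx": 0, "ty": 0, "tz": -20, "ax": 0, "ay": 0, "az": 0}, {"tx": 0, "ty": 0, "tz": -25, "ax": 0, "ay": 0, "az": 0}, {"tx": 0, "ty": 0, "tz": -25, "ax": 0, "ay": 0, "az": 0}, {"tx": 0, "ty": 0, "tz": -25, "ax": 0, "ay": 0, "az": 0}, {"tx": 0, "ty": 0, "tz": -25, "ax": 0, "ay": 0, "az": 0}]'

```text
clock: 28.35
ee_pos: [0.6668, 0.1267, 0.1931]
ee_rot: [0.0, 0.991, 0.135, -0.002]
ft_force: [-0.8, -0.0, -1.5]
opening: 0.0412
```

```bash
python3 -c "
from wr import *
delta([.4853,-.1776,.19],np.radians(105.5-90))
wshot('pics/w14.png',[])
"
```

```text
clock 28.35 pos [0.6668 0.1267 0.1931] yaw 15.57 shift [-256.6  244.4    4. ] rv [-0.     0.003  0.001] F [-0.8 -0.  -1.5] open 0.0412
```

View pics/w14.png

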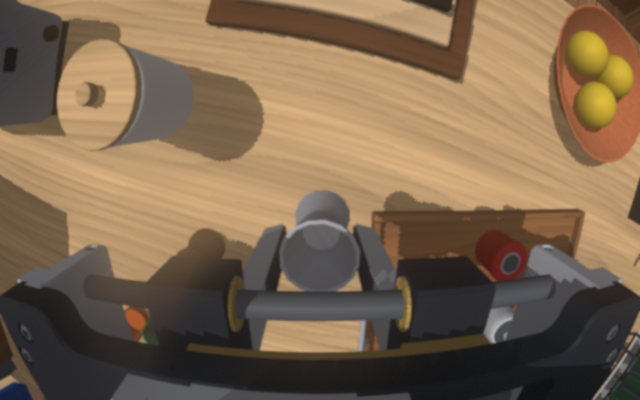

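Emit:
apply_moves --motion '[{"tx": -12, "ty": 11, "tz": 0, "ax": 0, "ay": 0, "az": 0}, {"tx": -38, "ty": 36, "tz": 0, "ax": 0, "ay": 0, "az": 0}, {"tx": -68, "ty": 65, "tz": 0, "ax": 0, "ay": 0, "az": 0}, {"tx": -98, "ty": 93, "tz": 0, "ax": 0, "ay": 0, "az": 0}, {"tx": -128, "ty": 122, "tz": 0, "ax": 0, "ay": 0, "az": 0}]'

```text
clock: 28.9
ee_pos: [0.576, -0.0261, 0.1941]
ee_rot: [-0.0, 0.991, 0.136, -0.001]
ft_force: [0.5, -0.9, -1.0]
opening: 0.0408
```

Emit:
apply_moves --motion '[{"tx": -30, "ty": 29, "tz": 0, "ax": 0, "ay": 0, "az": 0}, {"tx": -60, "ty": 57, "tz": 0, "ax": 0, "ay": 0, "az": 0}, {"tx": -90, "ty": 86, "tz": 0, "ax": 0, "ay": 0, "az": 0}, {"tx": -116, "ty": 110, "tz": 0, "ax": 0, "ay": 0, "az": 0}, {"tx": -129, "ty": 122, "tz": 0, "ax": 0, "ay": 0, "az": 0}]'

```text
clock: 29.4
ee_pos: [0.4831, -0.1805, 0.1942]
ee_rot: [0.0, 0.991, 0.133, -0.001]
ft_force: [0.3, -0.8, -0.5]
opening: 0.0411
```

Emit:
apply_moves --motion '[{"tx": 0, "ty": 0, "tz": 0, "ax": 0, "ay": 0, "az": 0}, {"tx": 0, "ty": 0, "tz": 0, "ax": 0, "ay": 0, "az": 0}, {"tx": 0, "ty": 0, "tz": 10, "ax": 0, "ay": 0, "az": 0}, {"tx": 0, "ty": 0, "tz": 20, "ax": 0, "ay": 0, "az": 0}, {"tx": 0, "ty": 0, "tz": 30, "ax": 0, "ay": 0, "az": 0}]'

```text
clock: 29.9
ee_pos: [0.4861, -0.1759, 0.1637]
ee_rot: [-0.0, 0.991, 0.136, -0.0]
ft_force: [0.6, 0.2, -0.9]
opening: 0.0412
```

```bash
python3 -c "
from wr import *
delta([.4853,-.1776,.048],np.radians(105.5-90))
wshot('pics/w15.png',[((.4853,-.1776),.0205,.008),((.5605,-.1568),.0265,.096),((.6429,-.134),.029,.063)])
print(sensors.state()['joints'])
"
```

```text
clock 29.9 pos [ 0.4861 -0.1759  0.1637] yaw 15.69 shift [ -1.1   1.5 115.7] rv [-0.001  0.001  0.003] F [ 0.6  0.2 -0.9] open 0.0412
[ 0.3633  0.4989 -0.1006  1.9306  0.0724  0.7193 -1.0772]
```

View pics/w15.png

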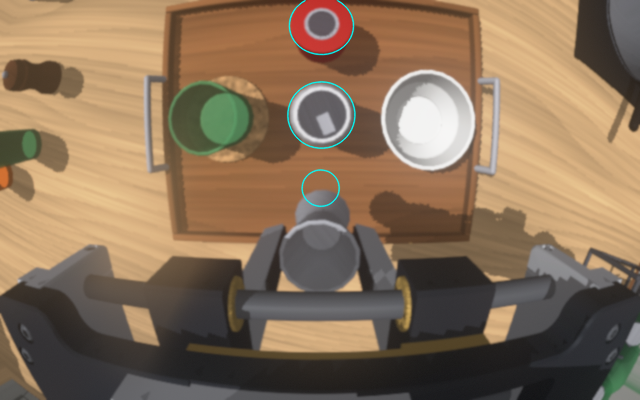

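Emit:
apply_moves --motion '[{"tx": -1, "ty": 1, "tz": 20, "ax": 0, "ay": 0, "az": 0}, {"tx": -1, "ty": 1, "tz": 50, "ax": 0, "ay": 0, "az": 0}, {"tx": -1, "ty": 1, "tz": 80, "ax": 0, "ay": 0, "az": 0}, {"tx": -1, "ty": 1, "tz": 98, "ax": 0, "ay": 0, "az": 0}, {"tx": -1, "ty": 1, "tz": 104, "ax": 0, "ay": 0, "az": 0}]'

```text
clock: 30.45
ee_pos: [0.4838, -0.1774, 0.0587]
ee_rot: [-0.001, 0.991, 0.136, -0.002]
ft_force: [-0.3, -0.1, -1.3]
opening: 0.0414
```

Emit:
apply_moves --motion '[{"tx": 0, "ty": 0, "tz": 1, "ax": 0, "ay": 0, "az": 0}, {"tx": 0, "ty": 0, "tz": 2, "ax": 0, "ay": 0, "az": 0}, {"tx": 0, "ty": 0, "tz": 2, "ax": 0, "ay": 0, "az": 0}, {"tx": 0, "ty": 0, "tz": 2, "ax": 0, "ay": 0, "az": 0}, {"tx": 0, "ty": 0, "tz": 2, "ax": 0, "ay": 0, "az": 0}]'

```text
clock: 30.95
ee_pos: [0.4857, -0.1785, 0.0597]
ee_rot: [0.0, 0.991, 0.135, 0.001]
ft_force: [0.4, 0.4, -1.3]
opening: 0.0411
```

```bash
python3 -c "
from wr import *
delta([.4853,-.1776,.048],np.radians(105.5-90))
"
```

```text
clock 30.95 pos [ 0.4857 -0.1785  0.0597] yaw 15.57 shift [-0.1 -1.  11.7] rv [ 0.001 -0.001  0.001] F [ 0.4  0.4 -1.3] open 0.0411
```

Emit:
apply_moves --motion '[{"tx": -0.5, "ty": -1, "tz": 4, "ax": 0, "ay": 0, "az": 0}, {"tx": -0.5, "ty": -1, "tz": 8, "ax": 0, "ay": 0, "az": 0}, {"tx": -0.5, "ty": -1, "tz": 9.5, "ax": 0, "ay": 0, "az": 0}, {"tx": -0.5, "ty": -1, "tz": 10, "ax": 0, "ay": 0, "az": 0}, {"tx": -0.5, "ty": -1, "tz": 10, "ax": 0, "ay": 0, "az": 0}]'

```text
clock: 31.45
ee_pos: [0.4844, -0.1775, 0.0488]
ee_rot: [-0.0, 0.991, 0.135, -0.0]
ft_force: [-0.3, 0.1, -0.8]
opening: 0.0415
```

```bash
python3 -c "
from wr import *
delta([.4853,-.1776,.048],np.radians(105.5-90))
"
```

```text
clock 31.45 pos [ 0.4844 -0.1775  0.0488] yaw 15.57 shift [0.9 0.4 0.8] rv [-0.     0.     0.001] F [-0.3  0.1 -0.8] open 0.0415
```

Emit:
apply_moves --motion '[{"tx": 0.5, "ty": 0, "tz": 0.4, "ax": 0, "ay": 0, "az": 0}, {"tx": 0.5, "ty": 0, "tz": 0.8, "ax": 0, "ay": 0, "az": 0}, {"tx": 0.5, "ty": 0, "tz": 1.1, "ax": 0, "ay": 0, "az": 0}, {"tx": 0.5, "ty": 0, "tz": 1.1, "ax": 0, "ay": 0, "az": 0}, {"tx": 0.5, "ty": 0, "tz": 1.1, "ax": 0, "ay": 0, "az": 0}]'

```text
clock: 31.95
ee_pos: [0.485, -0.1773, 0.048]
ee_rot: [0.0, 0.991, 0.135, 0.0]
ft_force: [-0.2, -0.1, -0.4]
opening: 0.041
```

Emit:
apply_moves --motion '[{"tx": 0, "ty": 0, "tz": 0.3, "ax": 0, "ay": 0, "az": 0}, {"tx": 0, "ty": 0, "tz": 0.5, "ax": 0, "ay": 0, "az": 0}, {"tx": 0, "ty": 0, "tz": 0.5, "ax": 0, "ay": 0, "az": 0}, {"tx": 0, "ty": 0, "tz": 0.5, "ax": 0, "ay": 0, "az": 0}, {"tx": 0, "ty": 0, "tz": 0.5, "ax": 0, "ay": 0, "az": 0}]'

```text
clock: 32.45
ee_pos: [0.4853, -0.1775, 0.0478]
ee_rot: [0.0, 0.991, 0.135, 0.0]
ft_force: [0.1, 0.3, 5.2]
opening: 0.0411
```

Contact. Release gently, rise, and retreat for a clear view.

Emit:
apply_moves --motion '[{"tx": 0, "ty": 0, "tz": -0.3, "ax": 0, "ay": 0, "az": 0}, {"tx": 0, "ty": 0, "tz": -0.3, "ax": 0, "ay": 0, "az": 0}, {"tx": 0, "ty": 0, "tz": -0.3, "ax": 0, "ay": 0, "az": 0}, {"tx": 0, "ty": 0, "tz": -0.3, "ax": 0, "ay": 0, "az": 0}, {"tx": 0, "ty": 0, "tz": -5, "ax": 0, "ay": 0, "az": 0}]' --jaw 0.75

```text
clock: 32.95
ee_pos: [0.4844, -0.1772, 0.052]
ee_rot: [-0.0, 0.991, 0.135, -0.001]
ft_force: [0.5, -0.5, -0.2]
opening: 0.0706
```

Emit:
apply_moves --motion '[{"tx": 0, "ty": 0, "tz": -20, "ax": 0, "ay": 0, "az": 0}, {"tx": 0, "ty": 0, "tz": -55, "ax": 0, "ay": 0, "az": 0}, {"tx": 0, "ty": 0, "tz": -100, "ax": 0, "ay": 0, "az": 0}, {"tx": 0, "ty": 0, "tz": -145, "ax": 0, "ay": 0, "az": 0}, {"tx": 0, "ty": 0, "tz": -165, "ax": 0, "ay": 0, "az": 0}]'

```text
clock: 33.45
ee_pos: [0.4867, -0.1779, 0.2217]
ee_rot: [0.001, 0.991, 0.135, 0.003]
ft_force: [1.2, -0.2, -0.2]
opening: 0.0706
```

```bash
python3 -c "
from wr import *
delta([.32,-.43,.24],np.radians(105.5-90))
wshot('pics/w16.png',[((.4853,-.1776),.0215,.082),((.5605,-.1568),.0265,.096),((.6429,-.134),.029,.063)])
"
```

```text
clock 33.45 pos [ 0.4867 -0.1779  0.2217] yaw 15.57 shift [-228.2  198.2  -18.9] rv [ 0.003 -0.005  0.001] F [ 1.2 -0.2 -0.2] open 0.0706
```

View pics/w16.png

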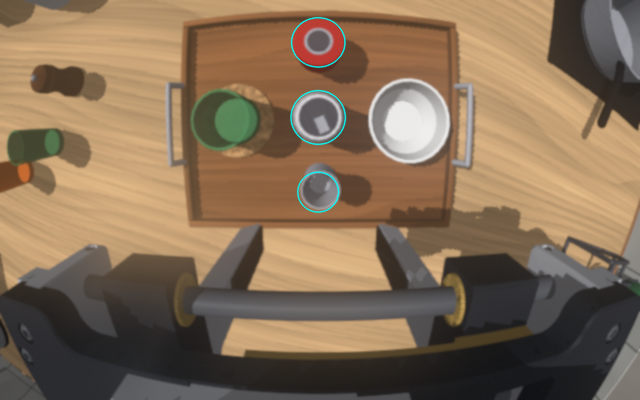

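Emit:
apply_moves --motion '[{"tx": -20, "ty": 20, "tz": -5, "ax": 0, "ay": 0, "az": 0}, {"tx": -45, "ty": 50, "tz": -10, "ax": 0, "ay": 0, "az": 0}, {"tx": -75, "ty": 85, "tz": -15, "ax": 0, "ay": 0, "az": 0}, {"tx": -105, "ty": 120, "tz": -20, "ax": 0, "ay": 0, "az": 0}, {"tx": -135, "ty": 155, "tz": -20, "ax": 0, "ay": 0, "az": 0}]'

```text
clock: 34.0
ee_pos: [0.3957, -0.3644, 0.2379]
ee_rot: [0.0, 0.991, 0.136, 0.0]
ft_force: [0.5, 0.4, 0.4]
opening: 0.0707
```

Emit:
apply_moves --motion '[{"tx": -25, "ty": 35, "tz": 0, "ax": 0, "ay": 0, "az": 0}, {"tx": -50, "ty": 60, "tz": 0, "ax": 0, "ay": 0, "az": 0}, {"tx": -60, "ty": 80, "tz": 0, "ax": 0, "ay": 0, "az": 0}, {"tx": -60, "ty": 80, "tz": 0, "ax": 0, "ay": 0, "az": 0}, {"tx": -60, "ty": 80, "tz": 0, "ax": 0, "ay": 0, "az": 0}]'

```text
clock: 34.5
ee_pos: [0.3601, -0.4553, 0.2369]
ee_rot: [-0.001, 0.991, 0.135, -0.0]
ft_force: [0.0, 0.9, -0.2]
opening: 0.0708
```

```bash
python3 -c "
from wr import *
t=eyes.capture('top');s=eyes.capture('side');cv2.imwrite('pics/t17.png',t);cv2.imwrite('pics/s17.png',s)
obj=[(.5324,-.0556,[(.033,.088)]),(.6429,-.134,[(.029,.063)]),(.5605,-.1568,[(.0265,.096)]),(.4853,-.1776,[(.0215,.082)])]
cv2.imwrite('pics/t17c.png',cv2.resize(t[120:260,310:480],None,fx=4.4,fy=4.4,interpolation=cv2.INTER_CUBIC))
overlay('top',t,obj,None,(310,120,480,260),4.4,'pics/t17o.png')
overlay('side',s,obj,None,(265,100,405,225),4.4,'pics/s17o.png')
"
```

```text
(no output)
```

View pics/t17.png

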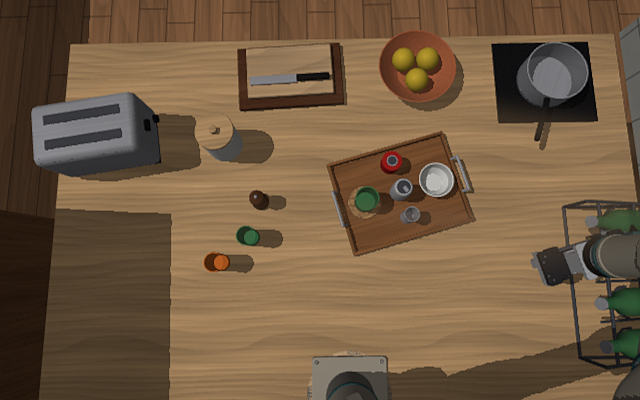

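View pics/t17o.png

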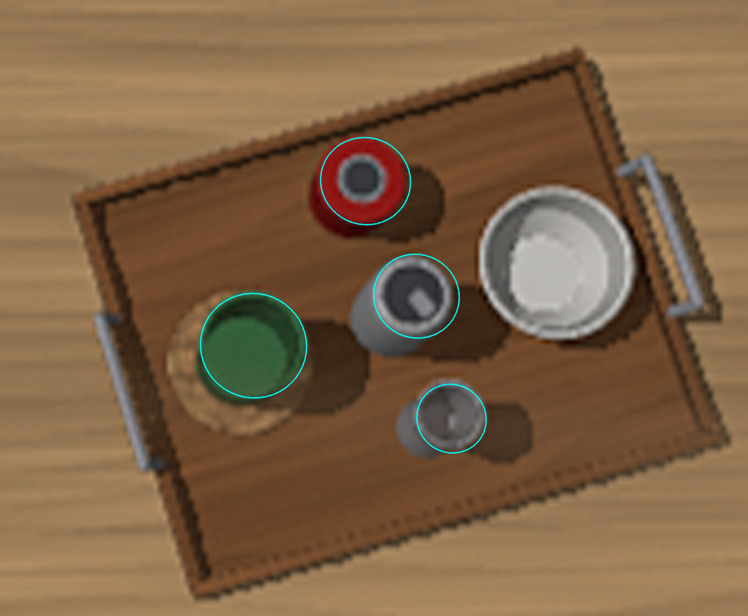

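View pics/s17o.png

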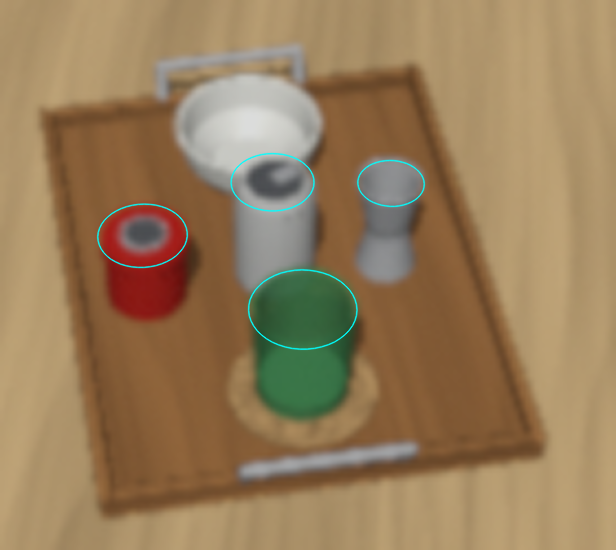

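View pics/s17.png

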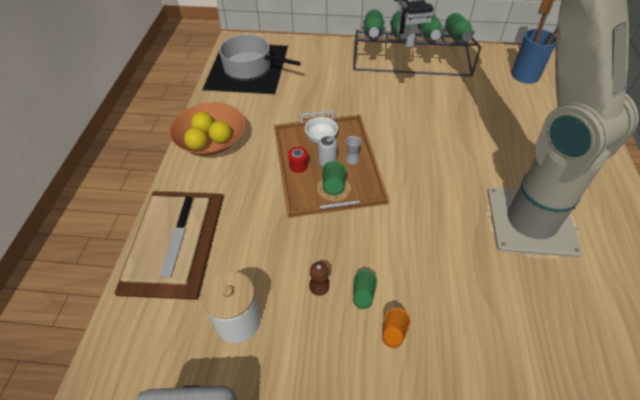

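```bash
python3 -c "
from h import *
s=sensors.state();print(s['clock'],s['ft_force'],np.abs(s['dq']).max())
print(ticket.job_done())"
```

```text
34.6 [0.1495 1.0717 0.2731] 0.0063474104361529214
the job is handed in; nothing more can be done
None
```

I set the drinks tray as asked and handed the job in at 34.6 s, well inside the 122 s limit. I placed the pieces in the order given: tumbler on the coaster, can at the tray centre, tin straight behind it, spirit measure straight in front. Each piece was lowered until I felt light contact (about 2 to 5 N), then released.

**Placing:** In the last top and side pictures all four pieces stand upright. They lie within about 1–2 mm of their intended spots, and the gaps from the can to the tin and to the spirit measure come out at about 3 cm. The two views differed slightly on the spirit measure: the top view put it about 2 mm closer to the can, while the side view showed it on target.

**Left alone:** By eye, the bowl, tall slim glass, orange look-alike, pepper mill and canister stand where they were at the start. The arm is parked clear near the bottle rack, with almost no force on the wrist.

No check failed. The first move call was refused because its rows left out some of the required values, and nothing moved. The hand-in gave no verdict.

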